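Test the reed blocks with the pogo probe and put the tester away

TASK

Take the orange test probe from its rest and touch its tip gently to the brass zero pad in the open tester, then to the brass stud of every reed block on the table in the order red, black, green, blue, white (skip colours that are not there), then to the zero pad once more, holding each touch for a full second. Afterwards stand the probe upright, tip down, in the open aluminium canister and close the tester's upper shell until its edges meet; leave the blocks lying flat and do not push the jar, key cover, clip or screw top about.

Things in the scene. Friction and masses are not known exactly. Their poses are not given: they have to be found in the camera images.
- probe: 70 g pogo-pin probe, 150 mm long: orange handle (16 mm diameter, 55 to 150 mm above the tip), steel shaft (7 mm diameter), sprung brass pin with 6 mm round tip. Origin at the unpressed tip, z along the handle away from it. Starts in its rest's sloping trough, tip down, handle leaning 20 degrees from vertical to the rest's -x; the trough reaches 92 mm up from the tip, the handle above is free
- probe_tip (a point): the end of the probe's brass pin; the pin gives up to 8 mm along the probe against a spring (about 0.8 N to start, 2.7 N fully in)
- rest: fixed rest: dark wooden base 120 x 70 x 15 mm with a sloping steel trough 29 mm wide; origin at the centre of the underside. The probe's tip sits at (40, 0, 32) mm in its frame and the probe rises towards its -x
- tester: fixed clamshell tester, a blue case of two hinged half shells, 130 (x) x 180 (y) mm; origin at the centre of the underside. The lower half is 36 mm high with an instrument deck 26 mm up; its hinge is along the +x rim
- zero_pad (a point): centre of the top of the tester's zero pad, a brass disc 14 mm in diameter on a black ring, at (-42, 45, 30) mm in the tester's frame, on the deck of the lower half
- tester_hinge (a point): middle of the tester's hinge line, which runs along the tester's y axis at its far rim, 36 mm up; axes parallel to the tester's
- shell (a joint): angle of the tester's upper half shell: 0 = closed, edges meeting; it starts at 1.05 to 1.3 rad open and stays where it is left (stiff hinge). The shell reaches 130 mm from the hinge and its outer face lies 22 mm above the hinge plane (58 mm above the table when closed)
- shell_edge (a point): middle of the upper half shell's free edge on its outer face (130 mm from the hinge)
- canister: loose open aluminium canister without its screw top, 56 mm outer and 48 mm inner diameter, 90 mm high, floor 4 mm thick; origin at the centre of the underside, z up
- canister_in (a point): centre of the canister's inner floor
- jar: bystander: squat brown glass jar of rivets with a tin lid, 68 mm diameter, 67 mm high
- key_cover: bystander: ruby red celluloid key cover, 130 x 19 x 8 mm
- grille_clip: bystander: chrome grille clip, 50 x 14 x 18 mm
- screw_top: bystander: the canister's aluminium screw top, 62 mm diameter, 18 mm high
- block_red: loose beechwood reed block, 84 x 32 x 28 mm, marked with a red disc and stripe on top (may be absent); origin at the centre of its underside, x along its length
- stud_red (a point): centre of the top of that block's brass test stud, a disc 14 mm in diameter standing 3 mm proud in the red disc, at (22, 0, 31) mm in the block's frame
- block_black: loose beechwood reed block, 84 x 32 x 28 mm, marked with a black disc and stripe on top (may be absent); origin at the centre of its underside, x along its length
- stud_black (a point): centre of the top of that block's brass test stud, a disc 14 mm in diameter standing 3 mm proud in the black disc, at (22, 0, 31) mm in the block's frame
- block_green: loose beechwood reed block, 84 x 32 x 28 mm, marked with a green disc and stripe on top (may be absent); origin at the centre of its underside, x along its length
- stud_green (a point): centre of the top of that block's brass test stud, a disc 14 mm in diameter standing 3 mm proud in the green disc, at (22, 0, 31) mm in the block's frame
- block_blue: loose beechwood reed block, 84 x 32 x 28 mm, marked with a blue disc and stripe on top (may be absent); origin at the centre of its underside, x along its length
- stud_blue (a point): centre of the top of that block's brass test stud, a disc 14 mm in diameter standing 3 mm proud in the blue disc, at (22, 0, 31) mm in the block's frame
- block_white: loose beechwood reed block, 84 x 32 x 28 mm, marked with a white disc and stripe on top (may be absent); origin at the centre of its underside, x along its length
- stud_white (a point): centre of the top of that block's brass test stud, a disc 14 mm in diameter standing 3 mm proud in the white disc, at (22, 0, 31) mm in the block's frame
Things that resemble listed ones, but are neither listed nor needed, are in the scene too. There is more than one size of the tester; the one meant has the size given above. Leave any turquoise look-alike of the block_black alone.

How it is judged (in metres and radians):
On the way, in this order (a step that is already met when the one before it is completed fails the run):
1. the probe tip rests on the tester's brass zero pad for 0.8 s (distance between probe_tip and zero_pad below 0.008 m and contact force between probe and tester above 0.2 N), for 0.8 s.
2. the probe tip rests on the brass stud of the red block for 0.8 s (distance between probe_tip and stud_red below 0.008 m and contact force between probe and block_red above 0.2 N), for 0.8 s.
3. the probe tip rests on the brass stud of the black block for 0.8 s (distance between probe_tip and stud_black below 0.008 m and contact force between probe and block_black above 0.2 N), for 0.8 s.
4. the probe tip rests on the brass stud of the green block for 0.8 s (distance between probe_tip and stud_green below 0.008 m and contact force between probe and block_green above 0.2 N), for 0.8 s.
5. the probe tip rests on the brass stud of the blue block for 0.8 s (distance between probe_tip and stud_blue below 0.008 m and contact force between probe and block_blue above 0.2 N), for 0.8 s.
6. the probe tip rests on the brass stud of the white block for 0.8 s (distance between probe_tip and stud_white below 0.008 m and contact force between probe and block_white above 0.2 N), for 0.8 s.
7. the probe tip rests on the zero pad once more for 0.8 s (all of step 1), for 0.8 s.
At the end, for the whole second after the job is handed in: the probe stands tip down on the canister's floor (tip within 12 mm above it and inside the walls), leaning less than 0.5 rad and at rest; the canister is upright; the tester's shell is closed to within 0.04 rad; every block present lies stud up (within 0.15 rad) (horizontal distance between probe_tip and canister_in below 0.024 m and z of probe_tip in the frame of canister_in between -0.004 and 0.012 m and angle between probe's own z axis and vertical below 0.5 rad and angle between canister's own z axis and vertical below 0.1 rad and linear speed of probe below 0.03 m/s and value of joint shell below 0.04 rad and angle between each of block_red, block_black, block_green, block_blue, block_white's own z axis and vertical below 0.15 rad); the robot touches nothing.
It fails at once if a bystander (jar, key cover, grille clip, screw top) is pushed more than 30 mm (distance of any of jar, key_cover, grille_clip, screw_top from where it was at the start of the episode above 0.03 m).
It fails at once if the probe is pressed on a block or the tester with more than 20 N (contact force between probe and block_red above 20 N or contact force between probe and block_black above 20 N or contact force between probe and block_green above 20 N or contact force between probe and block_blue above 20 N or contact force between probe and block_white above 20 N or contact force between probe and tester above 20 N).
It fails at once if the canister is knocked over (angle between canister's own z axis and vertical above 0.6 rad).
Of block_red, block_black, block_green, block_blue, block_white only 3 to 5 are there at a start; the rules pass over those that are not, and their reading is None.
At some moment in a run one of block_red, block_black, block_green, block_blue, block_white may be knocked a few centimetres aside while the robot is not near it.
It also fails if it takes over 200 s, if anything falls off the work surface, if the arm or the gripper's body presses on something with over 40 N, if the wrist force passes 120 N, or if a joint passes its speed limit or range.

ROBOT

A 6-joint arm with a two-finger parallel gripper is mounted at the origin on the work surface. World frame = base frame: x ahead of the robot, y to its left, z up, the work surface at z = 0. Lengths are in mm, angles in rad, forces in N, time in s.
With the tool pointing down it reaches from about 300 to 875 mm from the base axis. Payload 6.4 kg.
Tool frame: the origin (TCP) lies midway between the tips of the shut fingers; the grasp point (between the pads) lies 19 mm behind it (manip.grasp_offset is the z of the grasp point in the tool frame, in mm); z points along the fingers, y is the line along which they close (so a half turn about z gives the same grasp; the last joint's range is limited). The gripper opens to 88 mm and grips with 3 to 60 N. Pads are 18 mm wide; open, the fingers measure 123 mm over their backs; the gripper's body (75 mm by 187 mm) begins 45 mm behind the grasp point.
Start: joints at [0.926, 0.181, 1.607, -0, 1.354, -0.206], TCP at [244.282, 520.546, 238.714] pointing down, gripper open.
Joint ranges: [-2.99, 2.99], [-0.89, 2.07], [0.3, 2.58], [-1.14, 4.28], [0, 2.63], [-3.12, 3.12]. Speed limits (rad/s): [2.57, 2.57, 3.01, 3.14, 3.14, 3.14].

INTERFACE

Orientations are given as [roll, pitch, yaw] about the fixed x, y, z axes, in that order (R = Rz(yaw) Ry(pitch) Rx(roll)).
In Python, from bench import readout, grab_frame, calibration, workorder, spotter, manip gives the robot as it stands.
- The arm moves only by the tool move_arm, never from a script. Its argument "targets" is a list of rows, each an object with "travel": the shift along the world's x, y, z in mm, a list of three; "rot": the turn, a rotation vector about the world's x, y, z in rad, a list of three. In form: [{"travel": [dx, dy, dz], "rot": [wx, wy, wz]}, ...]. A call has 1 to 12 rows; each row is the pose to reach, as a shift and turn from the pose commanded when the call began; what a row does not reach only later rows make up. A row lasts 1/10 s, in which the tool goes at most 50 mm and 8.59 degrees, less where a joint would pass 70% of its speed; a pose out of reach is approached as far as the arm can. A call with a gripper value outside its range is refused whole. "hand" is the opening, from 0 (shut) to 1 (fully open), set as the call begins (left out, the last holds). The fingers move at their own pace and stop on an object; "force" is the grip in N (left out, the last holds). Time passes only in rows, so rows that repeat a pose let the fingers close. It gives the time, the measured TCP pose, the force, the opening and the grip force at its end, in the units of the state.
- readout.get_obs(): the state, without advancing time (a new reading comes with each control period).
- grab_frame(name): name is "side" or "top" or "wrist"; returns the picture (400x640x3 uint8, blue, green, red); there is no depth.
- calibration(name): a dict with "fx", "fy", "cx", "cy" (pixels), "dist" ([k1, k2, p1, p2, k3] as OpenCV has them; the pictures are not rectified), "view" (4x4, takes a point from world to camera coordinates). Camera axes: x right, y down, z forward; pixel columns grow to the right and rows downward; lengths in mm; the calibration is good to about 2 mm. A picture is of the moment at which its call begins: read the wrist's pose just before it. calibration takes no time and is no camera call; for the wrist camera it gives the pose at the moment of the call.
- workorder.sign_off(): hands the job in; it is judged then, once.
Trained networks look in the newest picture that a camera, given by its name, has taken for a name from the list of things; names that differ only in an ending like _2 or _b are one class to them, and where a whole thing is asked for, a point or a joint stands for the part that bears it (a point fixed in the world has none). Each returns a list of dicts, best first, with "p" (0 to 1); they miss things now and then, are a little off and sometimes report something else, mostly with a low value. They report only what shows in the picture. A call takes as long as a camera call. They do not tell look-alikes from the thing itself.
- spotter.find_in(camera, target): "centre" ([row, column] in pixels, amid what is visible of it).
The state is a dict: "time_s": time; "joints": joint angles; "qvel": joint speeds; "effort": joint torques, N m; "ee_pos": TCP position; "tcp_rot": TCP orientation; "wrist_force": force on the tool from outside, world axes, zero at the start; "wrist_torque": the same for the moment, N m; "grip_width": finger opening in mm; "grasp_force": force on a finger pad.
Only numpy, scipy, OpenCV 4.12 (cv2) and the standard library are available. Lean on these libraries where they do the work, as an engineer would, in place of code of your own. Each camera call takes 0.05 s, during which the arm holds its last target. There are 200 camera calls.

## Working session

There is one attempt and no reset: what is moved stays moved. The work goes in short steps, Python scripts to look and compute and a tool call to move; the robot and the scene stay as the last step left them, time stands still between calls to the robot, and variables do not carry over. Pictures are saved under pics/ and viewed, at most 14 in all, crops included, and the job is handed in when it is done.

Besides the shell and the picture viewer there is one more tool, called after "Request:" as name(argument=value, ...) on one line, values as JSON. move_arm: Moves the arm, as the interface text tells. Its arguments: {"type":"object","properties":{"targets":{"type":"array","items":{"type":"object","properties":{"travel":{"type":"array","items":{"type":"number"}},"rot":{"type":"array","items":{"type":"number"}}}}},"hand":{"type":"number"},"force":{"type":"number"}},"required":["targets"]}

```bash
ls; mkdir -p pics; cat > h.py <<'E'
import numpy as np, cv2
from bench import readout, grab_frame, calibration, workorder, spotter, manip
def cam(n):
    c=calibration(n);K=np.array([[c['fx'],0,c['cx']],[0,c['fy'],c['cy']],[0,0,1.]])
    return K,np.array(c['dist'],float),np.array(c['view'],float)
def ray(n,uv,C=None):
    K,d,V=C or cam(n)
    p=cv2.undistortPoints(np.array(uv,float).reshape(-1,1,2),K,d).reshape(-1,2)
    D=np.c_[p,np.ones(len(p))]@V[:3,:3]
    return -V[:3,:3].T@V[:3,3],D
def at_z(n,uv,z,C=None):
    o,D=ray(n,uv,C); z=np.broadcast_to(z,len(D)); return o+D*((z-o[2])/D[:,2])[:,None]
def proj(n,P,C=None):
    K,d,V=C or cam(n)
    return cv2.projectPoints(np.array(P,float).reshape(-1,1,3),cv2.Rodrigues(V[:3,:3])[0],V[:3,3],K,d)[0].reshape(-1,2)
E
python3 - <<'E'
from h import *
for n in ['side','top']:
    cv2.imwrite(f'pics/{n}0.png',grab_frame(n))
    V=cam(n)[2]; print(n,-V[:3,:3].T@V[:3,3],V[2,:3])
    for t in ['probe','probe_tip','rest','tester','zero_pad','shell_edge','canister','jar','key_cover','grille_clip','screw_top','block_red','block_black','block_green','block_blue','block_white','stud_red','stud_black','stud_green','stud_blue','stud_white']:
        r=spotter.find_in(n,t); print(t,[(np.round(x['centre']).tolist(),round(x['p'],2)) for x in r[:3]])
E
```

```text
pics
side [  66.66677073 -616.75310514  587.16548872] [ 0.52513779  0.66680819 -0.52876946]
probe [([214.0, 420.0], 0.63)]
probe_tip []
rest [([259.0, 417.0], 0.76), ([149.0, 285.0], 0.64)]
tester [([188.0, 202.0], 0.6), ([225.0, 369.0], 0.47), ([145.0, 282.0], 0.26)]
zero_pad [([171.0, 277.0], 0.67), ([190.0, 201.0], 0.65)]
shell_edge [([184.0, 204.0], 0.66), ([226.0, 368.0], 0.32)]
canister [([328.0, 397.0], 0.84)]
jar [([199.0, 398.0], 0.58)]
key_cover [([194.0, 364.0], 0.52)]
grille_clip [([215.0, 213.0], 0.51)]
screw_top [([316.0, 314.0], 0.96), ([172.0, 277.0], 0.57), ([256.0, 306.0], 0.23)]
block_red [([225.0, 368.0], 0.93), ([317.0, 313.0], 0.3)]
block_black [([198.0, 326.0], 0.67)]
block_green [([217.0, 277.0], 0.83)]
block_blue [([256.0, 306.0], 0.91)]
block_white [([222.0, 325.0], 0.96), ([219.0, 277.0], 0.52), ([327.0, 400.0], 0.38)]
stud_red [([226.0, 367.0], 0.67)]
stud_black [([196.0, 328.0], 0.82), ([163.0, 334.0], 0.72)]
stud_green [([222.0, 276.0], 0.59)]
stud_blue [([256.0, 306.0], 0.61), ([198.0, 328.0], 0.43)]
stud_white [([225.0, 326.0], 0.75)]
top [ 429.4054748
[... 434 characters left out ...]
5.0], 0.17)]
jar [([129.0, 342.0], 0.74)]
key_cover [([188.0, 199.0], 0.67), ([174.0, 426.0], 0.55), ([131.0, 289.0], 0.54)]
grille_clip [([290.0, 218.0], 0.53)]
screw_top [([289.0, 405.0], 0.85)]
block_red [([177.0, 348.0], 0.95), ([131.0, 286.0], 0.7)]
block_black [([175.0, 277.0], 0.82), ([116.0, 221.0], 0.63), ([189.0, 198.0], 0.31)]
block_green [([239.0, 281.0], 0.97), ([206.0, 318.0], 0.41)]
block_blue [([251.0, 346.0], 0.64), ([187.0, 411.0], 0.27)]
block_white []
stud_red [([181.0, 351.0], 0.86)]
stud_black [([114.0, 223.0], 0.94), ([176.0, 278.0], 0.76), ([178.0, 350.0], 0.26)]
stud_green [([241.0, 282.0], 0.64)]
stud_blue [([249.0, 346.0], 0.97)]
stud_white [([206.0, 319.0], 0.74)]
```

View pics/top0.png

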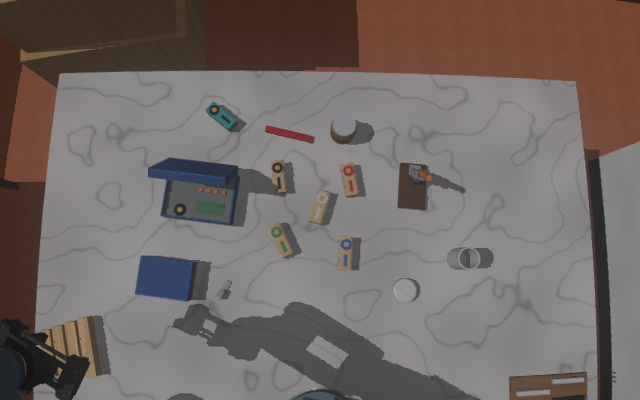

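View pics/side0.png

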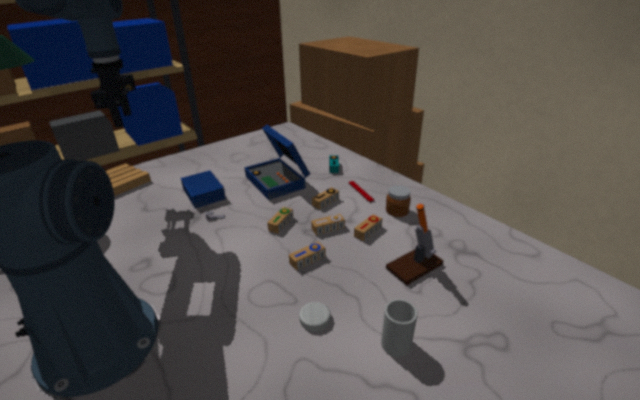

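The top view looks down with +x up and +y left. All five blocks are there: red (349,180), black (278,176), green (281,240), blue (346,252) and white (320,207). The open tester is at (200,195) with its pad at (180,210), the rest and probe at (412,185), and the canister at (465,258). The closed blue box at (166,278) and the turquoise block at (221,116) are look-alikes.

```bash
python3 - <<'E'
from h import *
im=cv2.imread('pics/top0.png')
a=cv2.resize(im[155:225,385:475],None,fx=4,fy=4,interpolation=cv2.INTER_CUBIC)
b=cv2.resize(im[150:230,140:245],None,fx=4,fy=4,interpolation=cv2.INTER_CUBIC)
s=cv2.imread('pics/side0.png'); c=cv2.resize(s[190:290,380:450],None,fx=4,fy=4,interpolation=cv2.INTER_CUBIC)
H=np.zeros((600,800,3),np.uint8); H[:280,:360]=a; H[280:600,:420]=b; H[:400,500:780]=c
cv2.imwrite('pics/z.png',H)
def p(n,uv,z): print(np.round(at_z('top',uv,z),0).tolist(),n)
p('studs r k g b w',[[348,170],[277,167],[277,232],[347,243],[322,198]],31)
p('pad',[[180,210]],30); p('canister top',[[469,258]],90)
p('rest base',[[399,164],[426,164],[426,208],[398,208]],15)
p('jar,key,clip,top',[[344,128],[290,134],[224,289],[404,290]],20)
p('tester low rim',[[163,215],[235,222]],36)
o=readout.get_obs(); print(o['ee_pos'],o['tcp_rot'],manip.grasp_offset,o['grip_width'])
V=cam('wrist')[2]; print(-V[:3,:3].T@V[:3,3],V[2,:3])
E
```

```text
[[663.0, -69.0, 31.0], [669.0, 113.0, 31.0], [503.0, 110.0, 31.0], [476.0, -65.0, 31.0], [590.0, -2.0, 31.0]] studs r k g b w
[[556.0, 357.0, 30.0]] pad
[[438.0, -354.0, 90.0]] canister top
[[684.0, -205.0, 15.0], [685.0, -277.0, 15.0], [568.0, -273.0, 15.0], [568.0, -199.0, 15.0]] rest base
[[779.0, -60.0, 20.0], [760.0, 82.0, 20.0], [360.0, 241.0, 20.0], [359.0, -210.0, 20.0]] jar,key,clip,top
[[542.0, 398.0, 36.0], [526.0, 215.0, 36.0]] tester low rim
[244.27167292 520.54835601 238.7320216 ] [ 3.14158099e+00 -2.32647956e-05  2.70281747e+00] -18.700000000000003 88.11893610399919
[180.29523027 550.90666453 384.68585296] [ 0.25630575 -0.11988424 -0.95913249]
```

View pics/z.png

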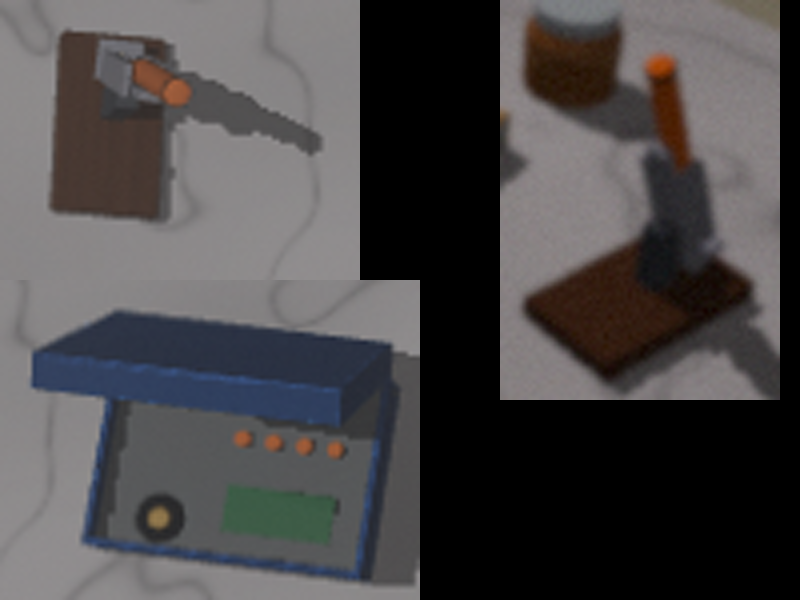

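The zoom shows the trough standing at the rest's far (+x) end, with the probe leaning toward the robot and its handle top at about (429,178) in the top view and (420,206) in the side view. The tester's pad is at about (179.5,209.5).

```bash
cat >> h.py <<'E'
from scipy.spatial.transform import Rotation as Rn
def tri(uvs):
    A=np.zeros((3,3));b=np.zeros(3)
    for n,uv in uvs:
        o,D=ray(n,[uv]);d=D[0]/np.linalg.norm(D[0]);M=np.eye(3)-np.outer(d,d);A+=M;b+=M@o
    return np.linalg.solve(A,b)
def go(P,R):
    o=readout.get_obs();R0=Rn.from_euler('xyz',o['tcp_rot'])
    print('travel',np.round(np.array(P)-o['ee_pos'],1).tolist(),'rot',np.round((R*R0.inv()).as_rotvec(),4).tolist())
def tool(z,yaw):  # tool z direction; tool y near Rz(yaw)*[0,1,0]
    z=np.array(z,float);z/=np.linalg.norm(z);y=np.array([-np.sin(yaw),np.cos(yaw),0]);y-=z*(y@z);y/=np.linalg.norm(y)
    return Rn.from_matrix(np.c_[np.cross(y,z),y,z])
E
python3 - <<'E'
from h import *
t=tri([('top',(428.8,178)),('side',(420,206))]); print('handle top',t)
print(proj('top',[t]),proj('side',[t]))
yaw=-0.04
c=np.mean(at_z('top',[[399,163.5],[426,164],[426,208],[398,207.5]],15),0);print(c)
Rz=Rn.from_euler('z',yaw); tip=Rz.apply([40,0,32])+[c[0],c[1],0]
d=Rz.apply([-np.sin(np.radians(20)),0,np.cos(np.radians(20))])
print('tip',tip,'top',tip+150*d, proj('top',[tip+150*d]),proj('side',[tip+150*d]))
R=tool(-d,yaw)
go(tip+106.3*d,R); go(tip+226*d,R); go([430,100,420],tool([0,0,-1],0))
E
```

```text
handle top [ 616.10752993 -238.44954238  169.92941356]
[[428.94089802 177.85085799]] [[419.78016706 206.05539661]]
[ 626.93018731 -238.50991675   15.        ]
tip [ 666.89819158 -240.10949012   32.        ] top [ 615.63620702 -238.05791645  172.95389312] [[429.15252703 177.78714968]] [[419.66353627 204.81773516]]
travel [386.3, -759.2, -106.8] rot [-0.0833, -0.3414, 0.3947]
travel [345.4, -757.6, 5.6] rot [-0.0833, -0.3414, 0.3947]
travel [185.7, -420.5, 181.3] rot [-0.0, -0.0, 0.4388]
```

Request:
move_arm(targets=[{"travel": [60,-130,180],"rot": [0,0,0.15]},{"travel": [185,-420,180],"rot": [0,0,0.439]},{"travel": [185,-420,180],"rot": [0,0,0.439]},{"travel": [185,-420,180],"rot": [0,0,0.439]},{"travel": [185,-420,180],"rot": [0,0,0.439]},{"travel": [185,-420,180],"rot": [0,0,0.439]},{"travel": [185,-420,180],"rot": [0,0,0.439]},{"travel": [185,-420,180],"rot": [0,0,0.439]},{"travel": [185,-420,180],"rot": [0,0,0.439]},{"travel": [185,-420,180],"rot": [0,0,0.439]},{"travel": [185,-420,180],"rot": [0,0,0.439]},{"travel": [185,-420,180],"rot": [0,0,0.439]}], hand=1)

```text
time_s: 3.4
ee_pos: [429.8, 99.5, 419.0]
tcp_rot: [3.141, 0.001, 3.138]
wrist_force: [-0.3, 0.2, 0.3]
grip_width: 87.9
grasp_force: 0.0
```

```bash
python3 - <<'E'
from h import *
print(readout.get_obs()['ee_pos'])
C=cam('wrist'); cv2.imwrite('pics/w1.png',grab_frame('wrist')); np.savez('w1.npz',K=C[0],d=C[1],V=C[2])
P=dict(r=[663,-69,31],k=[669,113,31],g=[503,110,31],b=[476,-65,31],w=[590,-2,31],pad=[556,357,30])
print({k:np.round(proj('wrist',[v],C)[0]).tolist() for k,v in P.items()})
E
```

```text
[429.78664052  99.47364017 418.97300579]
{'r': [225.0, 280.0], 'k': [332.0, 283.0], 'g': [330.0, 189.0], 'b': [218.0, 173.0], 'w': [262.0, 241.0], 'pad': [482.0, 220.0]}
```

View pics/w1.png

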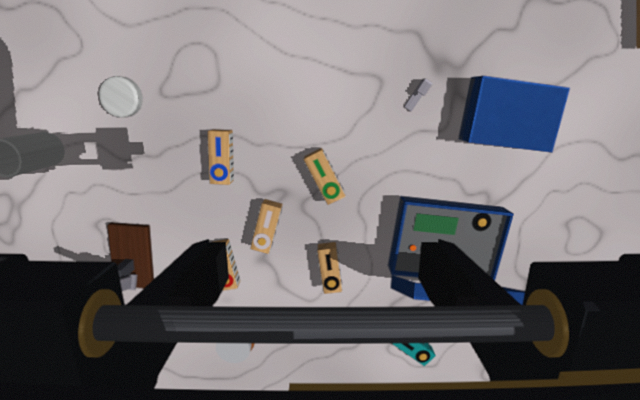

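The wrist view agrees with the earlier projections: blue stud (219,173), green (331,190), white (262,241), black (332,283), red (228,281), pad (482,222).

```bash
python3 - <<'E'
from h import *
f=np.load('w1.npz');C=(f['K'],f['d'],f['V'])
print(np.round(at_z('wrist',[[228,281],[332,283],[331,190],[219,173],[262,241]],31,C),1).tolist(),at_z('wrist',[[482,222]],30,C))
d=Rn.from_euler('z',-.04).apply([-np.sin(np.radians(20)),0,np.cos(np.radians(20))]);R=tool(-d,-.04);tip=np.array([666.9,-240,32])
go(tip+206*d,R); print('from there', -99.7*d)
E
```

```text
[[664.9, -64.4, 31.0], [668.7, 113.5, 31.0], [504.2, 111.2, 31.0], [476.2, -63.1, 31.0], [590.7, -1.9, 31.0]] [[559.18366507 358.14568604  30.        ]]
travel [167.3, -337.8, -192.9] rot [-0.0077, -0.3494, -0.0386]
from there [ 34.0721324   -1.36361263 -93.68735429]
```

Request:
move_arm(targets=[{"travel": [80,-160,-60],"rot": [-0.004,-0.175,-0.02]},{"travel": [80,-160,-60],"rot": [-0.004,-0.175,-0.02]},{"travel": [80,-160,-60],"rot": [-0.004,-0.175,-0.02]},{"travel": [167,-338,-193],"rot": [-0.008,-0.349,-0.039]},{"travel": [167,-338,-193],"rot": [-0.008,-0.349,-0.039]},{"travel": [167,-338,-193],"rot": [-0.008,-0.349,-0.039]},{"travel": [167,-338,-193],"rot": [-0.008,-0.349,-0.039]},{"travel": [167,-338,-193],"rot": [-0.008,-0.349,-0.039]},{"travel": [167,-338,-193],"rot": [-0.008,-0.349,-0.039]},{"travel": [167,-338,-193],"rot": [-0.008,-0.349,-0.039]},{"travel": [167,-338,-193],"rot": [-0.008,-0.349,-0.039]}], hand=0.6)

```text
time_s: 4.55
ee_pos: [596.3, -235.0, 224.8]
tcp_rot: [3.141, 0.347, 3.104]
wrist_force: [0.0, 0.2, 0.6]
grip_width: 52.9
grasp_force: 0.0
```

```bash
python3 - <<'E'
from h import *
C=cam('wrist'); im=grab_frame('wrist'); cv2.imwrite('pics/w2.png',im); np.savez('w2.npz',K=C[0],d=C[1],V=C[2])
d=Rn.from_euler('z',-.04).apply([-np.sin(np.radians(20)),0,np.cos(np.radians(20))]);tip=np.array([666.9,-240,32])
print([np.round(proj('wrist',[tip+s*d],C)[0]).tolist() for s in (95,150)])
go(tip+106.3*d,tool(-d,-.04))
E
```

```text
[[321.0, 193.0], [320.0, 217.0]]
travel [34.1, -3.5, -94.0] rot [0.0003, -0.0003, -0.0029]
```

View pics/w2.png

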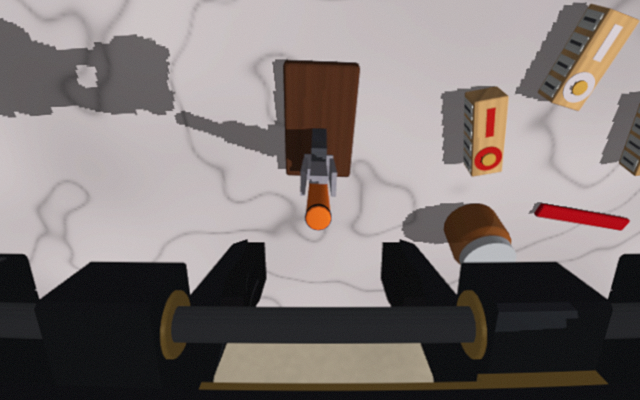

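The handle top is at (318,217) against a predicted (320,217), so I can descend along the probe axis.

Request:
move_arm(targets=[{"travel": [11,-1,-31]},{"travel": [22,-2,-62]},{"travel": [29,-2.5,-80]},{"travel": [34,-3,-94]},{"travel": [34,-3,-94]},{"travel": [34,-3,-94]}], hand=0.6)

```text
$.targets[0]: bad value
```

Request:
move_arm(targets=[{"travel": [0,0,0]},{"travel": [0,0,0]},{"travel": [0,0,0]},{"travel": [0,0,0]},{"travel": [0,0,0]},{"travel": [0,0,0]}], hand=0, force=25)

```text
$.targets[0]: bad value
```

Request:
move_arm(targets=[{"travel": [11,-1,-31],"rot": [0,0,0]},{"travel": [22,-2,-62],"rot": [0,0,0]},{"travel": [29,-2.5,-80],"rot": [0,0,0]},{"travel": [34,-3,-94],"rot": [0,0,0]},{"travel": [34,-3,-94],"rot": [0,0,0]},{"travel": [34,-3,-94],"rot": [0,0,0]}], hand=0.6)

```text
time_s: 5.2
ee_pos: [630.8, -239.9, 133.0]
tcp_rot: [-3.14, 0.35, 3.104]
wrist_force: [0.1, 0.6, -0.5]
grip_width: 52.7
grasp_force: 0.0
```

Request:
move_arm(targets=[{"travel": [0,0,0],"rot": [0,0,0]},{"travel": [0,0,0],"rot": [0,0,0]},{"travel": [0,0,0],"rot": [0,0,0]},{"travel": [0,0,0],"rot": [0,0,0]},{"travel": [0,0,0],"rot": [0,0,0]},{"travel": [0,0,0],"rot": [0,0,0]}], hand=0, force=25)

```text
time_s: 5.8
ee_pos: [630.3, -240.5, 131.8]
tcp_rot: [-3.14, 0.349, 3.102]
wrist_force: [-0.4, 0.7, 0.2]
grip_width: 15.3
grasp_force: 25.0
```

Request:
move_arm(targets=[{"travel": [-6,0,16],"rot": [0,0,0]},{"travel": [-18,1,50],"rot": [0,0,0]},{"travel": [-34,1,94],"rot": [0,0,0]},{"travel": [-44,2,122],"rot": [0,0,0]},{"travel": [-55,2,150],"rot": [0,0.14,0]},{"travel": [-70,2,150],"rot": [0,0.28,0]},{"travel": [-80,2,150],"rot": [0,0.349,0.04]},{"travel": [-80,2,150],"rot": [0,0.349,0.04]},{"travel": [-80,2,150],"rot": [0,0.349,0.04]},{"travel": [-80,2,150],"rot": [0,0.349,0.04]}])

```text
time_s: 6.8
ee_pos: [550.0, -238.3, 281.0]
tcp_rot: [-3.135, 0.001, -3.14]
wrist_force: [-0.0, -0.8, 0.2]
grip_width: 15.3
grasp_force: 25.0
```

```bash
python3 - <<'E'
from h import *
o=readout.get_obs();R=Rn.from_euler('xyz',o['tcp_rot']);print(o['ee_pos'],o['tcp_rot'],o['grip_width'],R.as_matrix()[:,2])
p=o['ee_pos']+106.2*R.as_matrix()[:,2]
for n in ['side','top','wrist']:
    cv2.imwrite(f'pics/{n}3.png',grab_frame(n)); print(n,proj(n,[p,o['ee_pos']]),[(x['centre'],x['p']) for x in spotter.find_in(n,'probe_tip')])
a=cv2.imread('pics/side3.png');b=cv2.imread('pics/wrist3.png')
u,v=proj('side',[p])[0].astype(int); a=cv2.resize(a[v-100:v+25,u-60:u+60],None,fx=4,fy=4,interpolation=cv2.INTER_CUBIC)
print(u,v); H=np.zeros((520,800,3),np.uint8);H[:500,:480]=a[:500]; u,v=proj('wrist',[p])[0].astype(int);print(u,v)
b=cv2.resize(b[v-40:v+60,u-40:u+40],None,fx=4,fy=4); H[:b.shape[0],480:480+b.shape[1]]=b; cv2.imwrite('pics/z3.png',H)
go(tool([0,0,-1],0).apply([0,0,0])+o['ee_pos'],tool([0,0,-1],0))
E
```

```text
[ 550.04495238 -238.26483386  281.04066626] [-3.13457426e+00  7.08017463e-04 -3.13985655e+00] 15.258122438220452 [ 7.20183445e-04 -7.01709564e-03 -9.99975121e-01]
side [[398.66015574 215.90134026]
 [403.78113345 167.06448375]] []
top [[430.8408707  206.71715452]
 [445.7592213  199.66742506]] []
wrist [[324.2426421  192.77296972]
 [324.77386066 255.44885737]] []
398 215
324 192
travel [-0.1, 0.2, -0.7] rot [0.0077, 0.0005, -0.0022]
```

View pics/z3.png

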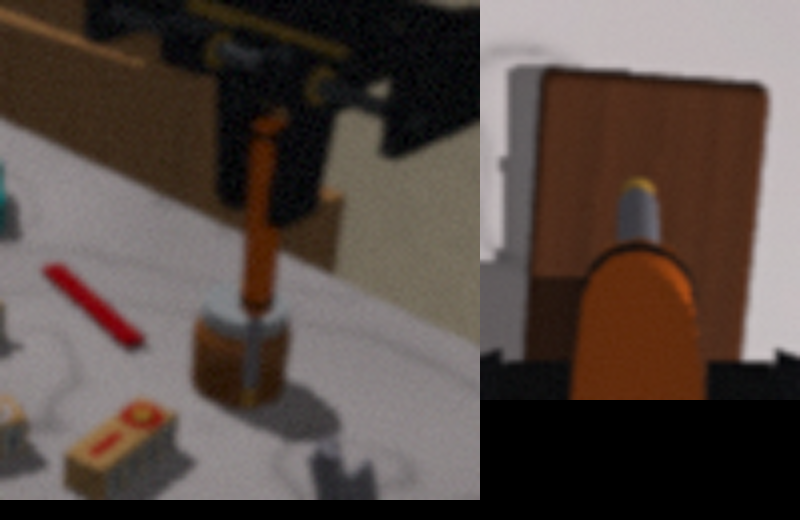

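The tip shows at (323.5,196.5) in the wrist view and (400,215.5) in the side view. That puts it about 3 mm to +x of the tool axis, with its length as expected. Next I move over the pad.

Request:
move_arm(targets=[{"travel": [0,50,0],"rot": [0.008,0,-0.002]},{"travel": [4,596,0],"rot": [0.008,0,-0.002]},{"travel": [4,596,0],"rot": [0.008,0,-0.002]},{"travel": [4,596,0],"rot": [0.008,0,-0.002]},{"travel": [4,596,0],"rot": [0.008,0,-0.002]},{"travel": [4,596,0],"rot": [0.008,0,-0.002]},{"travel": [4,596,0],"rot": [0.008,0,-0.002]},{"travel": [4,596,0],"rot": [0.008,0,-0.002]},{"travel": [4,596,0],"rot": [0.008,0,-0.002]},{"travel": [4,596,0],"rot": [0.008,0,-0.002]},{"travel": [4,596,0],"rot": [0.008,0,-0.002]},{"travel": [4,596,0],"rot": [0.008,0,-0.002]}])

```text
time_s: 8.3
ee_pos: [553.9, 359.9, 281.8]
tcp_rot: [3.141, 0.001, -3.141]
wrist_force: [0.5, -0.0, -0.3]
grip_width: 15.2
grasp_force: 25.0
```

Request:
move_arm(targets=[{"travel": [0,0,0],"rot": [0,0,0]},{"travel": [0,0,-45],"rot": [0,0,0]},{"travel": [0,0,-90],"rot": [0,0,0]},{"travel": [0,0,-90],"rot": [0,0,0]},{"travel": [0,0,-90],"rot": [0,0,0]}])

```text
time_s: 8.8
ee_pos: [554.1, 356.9, 191.7]
tcp_rot: [-3.141, -0.001, 3.142]
wrist_force: [0.2, 0.1, 0.1]
grip_width: 15.0
grasp_force: 25.0
```

```bash
cat > look.py <<'E'
from h import *
import sys
k=sys.argv[1];o=readout.get_obs();print(np.round(o['ee_pos'],1),np.round(o['tcp_rot'],3),np.round(o['wrist_force'],2))
C=cam('wrist');im=grab_frame('wrist');cv2.imwrite(f'pics/{k}.png',im);np.savez(f'{k}.npz',K=C[0],d=C[1],V=C[2])
cv2.imwrite(f'pics/{k}c.png',cv2.resize(im[130:260,230:420],None,fx=4,fy=4,interpolation=cv2.INTER_CUBIC))
E
python3 look.py w4; python3 -c "
from h import *
o=readout.get_obs();e=o['ee_pos'];print(proj('wrist',[[557.5,357.5,30],[559,358,30],[e[0]+3,e[1],e[2]-106]]))"
```

```text
[554.1 356.9 191.7] [-3.141e+00 -1.000e-03  3.142e+00] [0.23 0.13 0.07]
[[323.53047279 177.60560453]
 [324.08259492 179.22319413]
 [323.66535656 196.74254039]]
```

View pics/w4c.png

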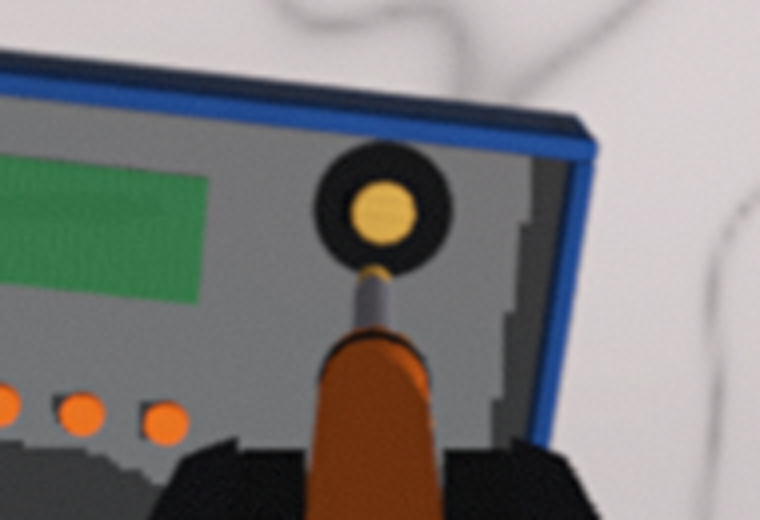

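```bash
python3 - <<'E'
from h import *
f=np.load('w4.npz');C=(f['K'],f['d'],f['V'])
print(at_z('wrist',[[326,183]],30,C),at_z('wrist',[[323.5,196.5],[323.5,198.5]],88.7,C))
# tip after descent to TCP 136 : where pad will project
o=readout.get_obs();e=o['ee_pos'];V=C[2].copy();V[:3,3]=C[2][:3,3]-C[2][:3,:3]@np.array([0,0,-55.7])
print(proj('wrist',[[557.5,357.5,30],[562,359.5,30]],(C[0],C[1],V)))
E
```

```text
[[560.09094191 358.90112069  30.        ]] [[555.72172063 356.61713524  88.7       ]
 [557.25821249 356.61822867  88.7       ]]
[[324.67933452 197.66965669]
 [327.33666173 203.42940902]]
```

The pad centre shows at (326,183) and the tip at (323.5,198). By wrist measurement the pad is about 3 mm in x and 2 mm in y from the tip, so I correct that and press about 4 mm.

Request:
move_arm(targets=[{"travel": [2.5,2,-20],"rot": [0,0,0]},{"travel": [2.5,2,-40],"rot": [0,0,0]},{"travel": [2.5,2,-50],"rot": [0,0,0]},{"travel": [2.5,2,-54],"rot": [0,0,0]},{"travel": [2.5,2,-57],"rot": [0,0,0]},{"travel": [2.5,2,-59],"rot": [0,0,0]},{"travel": [2.5,2,-59.5],"rot": [0,0,0]},{"travel": [2.5,2,-59.5],"rot": [0,0,0]},{"travel": [2.5,2,-59.5],"rot": [0,0,0]}])

```text
time_s: 9.75
ee_pos: [557.3, 359.8, 133.0]
tcp_rot: [3.141, 0.002, -3.141]
wrist_force: [1.7, 0.0, 0.7]
grip_width: 15.3
grasp_force: 25.0
```

```bash
python3 look.py w5
```

```text
[557.3 359.8 133. ] [ 3.141e+00  2.000e-03 -3.141e+00] [1.71 0.02 0.65]
```

View pics/w5c.png

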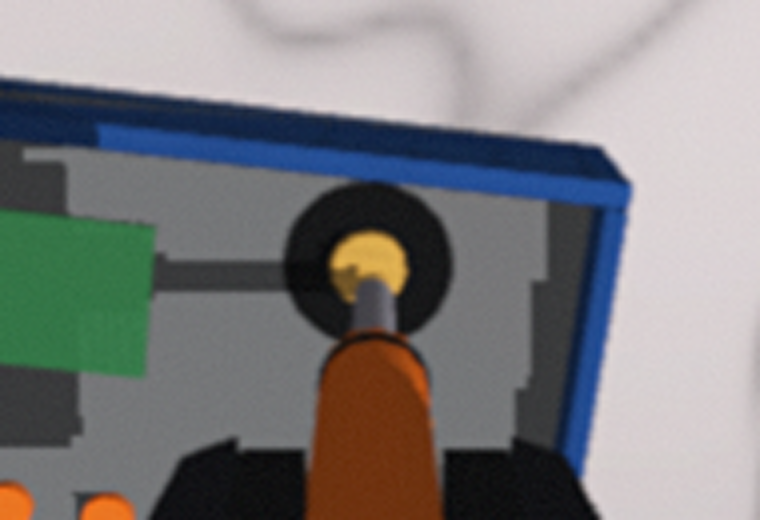

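The shaft end at crop (374,280) sits on the pad, whose centre is at (369,268), about 2 mm off. I press slightly more and hold.

Request:
move_arm(targets=[{"travel": [0,0,-1],"rot": [0,0,0]},{"travel": [0,0,-2],"rot": [0,0,0]},{"travel": [0,0,-2],"rot": [0,0,0]},{"travel": [0,0,-2],"rot": [0,0,0]},{"travel": [0,0,-2],"rot": [0,0,0]},{"travel": [0,0,-2],"rot": [0,0,0]},{"travel": [0,0,-2],"rot": [0,0,0]},{"travel": [0,0,-2],"rot": [0,0,0]},{"travel": [0,0,-2],"rot": [0,0,0]},{"travel": [0,0,-2],"rot": [0,0,0]},{"travel": [0,0,-2],"rot": [0,0,0]},{"travel": [0,0,-2],"rot": [0,0,0]}])

```text
time_s: 11.0
ee_pos: [556.8, 359.5, 130.2]
tcp_rot: [3.141, 0.0, -3.141]
wrist_force: [0.6, 0.3, 1.9]
grip_width: 15.6
grasp_force: 25.0
```

```bash
python3 look.py w6; python3 - <<'E'
from h import *
F=[]
for i in range(4): grab_frame('side'); F.append(readout.get_obs()['wrist_force'])
print(np.mean(F,0),np.std(F,0))
E
```

```text
[556.8 359.5 130.2] [ 3.141  0.    -3.141] [0.62 0.25 1.86]
[1.29200438 0.3949538  1.96403529] [0.54919363 0.23859966 0.28817429]
```

View pics/w6c.png

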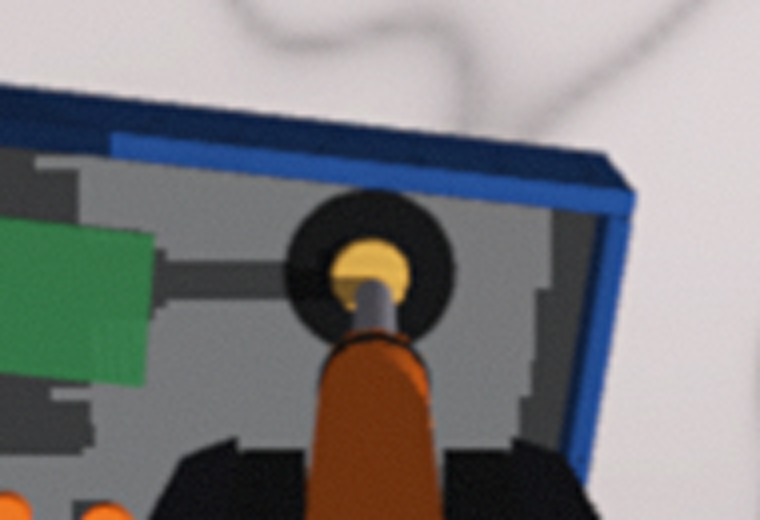

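The tip is centred on the pad with about 2 N and was held for more than 1 s. Next is red.

Request:
move_arm(targets=[{"travel": [0,0,20],"rot": [0,0,0]},{"travel": [0,0,60],"rot": [0,0,0]},{"travel": [0,0,110],"rot": [0,0,0]},{"travel": [0,-20,155],"rot": [0,0,0]},{"travel": [0,-70,160],"rot": [0,0,0]},{"travel": [0,-120,160],"rot": [0,0,0]},{"travel": [0,-170,160],"rot": [0,0,0]},{"travel": [20,-215,160],"rot": [0,0,0]},{"travel": [105,-426,160],"rot": [0,0,0]},{"travel": [105,-426,160],"rot": [0,0,0]},{"travel": [105,-426,160],"rot": [0,0,0]},{"travel": [105,-426,160],"rot": [0,0,0]}])

```text
time_s: 12.45
ee_pos: [651.2, -42.7, 289.3]
tcp_rot: [3.14, -0.002, -3.141]
wrist_force: [0.4, 0.5, -1.0]
grip_width: 15.2
grasp_force: 25.0
```

```bash
cat > st.py <<'E'
# check every stud in the top picture: local brass/colour marks near the expected pixel; report wrist-frame estimates
from h import *
import sys
def wmeas(tip,guess,z=31,half=26):
    """brass disc near the guess in the wrist picture -> world xy"""
    C=cam('wrist');im=grab_frame('wrist');u,v=proj('wrist',[guess],C)[0]
    hsv=cv2.cvtColor(im,cv2.COLOR_BGR2HSV)
    return C,im,u,v,hsv
E
python3 look.py w7; python3 - <<'E'
from h import *
o=readout.get_obs();print(o['ee_pos']); im=grab_frame('top');cv2.imwrite('pics/t7.png',im); a=cv2.imread('pics/top0.png')
d=cv2.absdiff(im,a).max(2)
for n,(x,y) in dict(r=(349,180),k=(278,176),g=(281,240),b=(346,252),w=(320,207)).items(): print(n,d[y-15:y+15,x-10:x+10].mean())
for n in ['stud_red','stud_black','stud_green','stud_blue','stud_white']:
    print(n,[(np.round(x['centre'],1).tolist(),round(x['p'],2)) for x in spotter.find_in('wrist',n)[:2]])
E
```

```text
[651.2 -42.7 289.3] [ 3.140e+00 -2.000e-03 -3.141e+00] [ 0.4   0.54 -0.96]
[653.04371723 -50.6150845  288.72933091]
r 43.07666666666667
k 21.955
g 37.265
b 46.87166666666667
w 56.095
stud_red [([151.0, 296.7], 0.61)]
stud_black [([275.4, 548.3], 0.77), ([150.5, 447.0], 0.71)]
stud_green [([23.6, 461.8], 0.69), ([151.4, 444.7], 0.36)]
stud_blue [([7.6, 308.2], 0.63)]
stud_white [([83.8, 362.5], 0.96), ([164.1, 607.7], 0.43)]
```

View pics/w7.png

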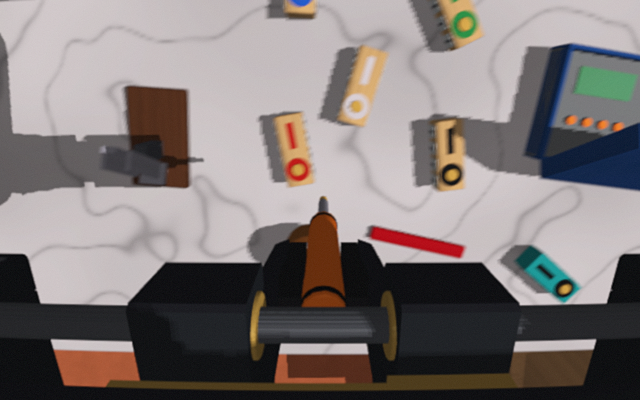

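All the blocks are seen: red stud (298,168), black (452,174), white (356,106), green (463,22).

```bash
python3 - <<'E'
from h import *
f=np.load('w7.npz');C=(f['K'],f['d'],f['V'])
print(np.round(at_z('wrist',[[298,168.5],[452,174],[356,106],[463,22]],31,C),1).tolist())
print(np.round(readout.get_obs()['ee_pos'],1))
E
```

```text
[[663.5, -72.3, 31.0], [669.8, 109.4, 31.0], [592.4, -6.3, 31.0], [504.4, 105.6, 31.0]]
[650.9 -39.4 289.8]
```

Request:
move_arm(targets=[{"travel": [0,0,0],"rot": [0,0,0]},{"travel": [5,-14,-45],"rot": [0,0,0]},{"travel": [10,-28,-90],"rot": [0,0,0]},{"travel": [10,-28,-110],"rot": [0,0,0]},{"travel": [10,-28,-110],"rot": [0,0,0]},{"travel": [10,-28,-110],"rot": [0,0,0]},{"travel": [10,-28,-110],"rot": [0,0,0]}])

```text
time_s: 13.5
ee_pos: [662.9, -68.5, 182.9]
tcp_rot: [-3.141, 0.004, -3.14]
wrist_force: [0.3, 0.5, -1.2]
grip_width: 15.3
grasp_force: 25.0
```

```bash
cat > brass.py <<'E'
from h import *
import sys
# offset of the brass disc from the probe tip (tip = tcp+[3,0,-105]); argument: disc height
z=float(sys.argv[1]);o=readout.get_obs();e=o['ee_pos'];C=cam('wrist');im=grab_frame('wrist')
cv2.imwrite('pics/last.png',im)
g=[e[0]+3,e[1],z];u,v=proj('wrist',[g],C)[0]
hsv=cv2.cvtColor(im,cv2.COLOR_BGR2HSV)
m=cv2.inRange(hsv,(18,110,150),(30,255,255));m[:, :max(0,int(u)-70)]=0;m[:,int(u)+70:]=0
n,l,s,c=cv2.connectedComponentsWithStats(m)
tipuv=proj('wrist',[[e[0]+3,e[1],e[2]-105]],C)[0]
print('ee',np.round(e,1),'F',np.round(o['wrist_force'],1),'exp',np.round([u,v]),'tip',np.round(tipuv))
for i in np.argsort(-s[1:,4])[:5]+1:
    if s[i,4]>=15:
        p=at_z('wrist',[c[i]],z,C)[0];print(s[i,4],s[i,2:4],np.round(c[i],1),'world',np.round(p,1),'shift',np.round(p[:2]-[e[0]+3,e[1]],1))
E
python3 brass.py 31
```

```text
ee [662.9 -68.5 182.9] F [ 0.3  0.5 -1.2] exp [324. 182.] tip [324. 197.]
194 [11 46] [256.3 315.9] world [ 802.7 -134.9   31. ] shift [136.9 -66.4]
165 [14 15] [321.6 178.8] world [663.4 -70.5  31. ] shift [-2.4 -2. ]
41 [ 9 15] [336.  190.4] world [673.8 -57.8  31. ] shift [ 8.  10.7]
39 [18 11] [330.8 163.3] world [649.7 -62.6  31. ] shift [-16.1   5.9]
24 [ 6 16] [308.2 148.6] world [637.1 -81.8  31. ] shift [-28.7 -13.3]
```

Request:
move_arm(targets=[{"travel": [-2.5,-2,-20],"rot": [0,0,0]},{"travel": [-2.5,-2,-38],"rot": [0,0,0]},{"travel": [-2.5,-2,-45],"rot": [0,0,0]},{"travel": [-2.5,-2,-49],"rot": [0,0,0]},{"travel": [-2.5,-2,-51.5],"rot": [0,0,0]},{"travel": [-2.5,-2,-51.5],"rot": [0,0,0]}])

```text
time_s: 14.15
ee_pos: [659.6, -71.0, 129.8]
tcp_rot: [3.142, 0.002, -3.141]
wrist_force: [-0.3, 0.0, 2.3]
grip_width: 15.0
grasp_force: 25.0
```

Request:
move_arm(targets=[{"travel": [0,0,0],"rot": [0,0,0]},{"travel": [0,0,0],"rot": [0,0,0]},{"travel": [0,0,0],"rot": [0,0,0]},{"travel": [0,0,0],"rot": [0,0,0]},{"travel": [0,0,0],"rot": [0,0,0]},{"travel": [0,0,0],"rot": [0,0,0]},{"travel": [0,0,0],"rot": [0,0,0]},{"travel": [0,0,0],"rot": [0,0,0]},{"travel": [0,0,0],"rot": [0,0,0]},{"travel": [0,0,0],"rot": [0,0,0]},{"travel": [0,0,0],"rot": [0,0,0]}])

```text
time_s: 15.25
ee_pos: [659.3, -71.0, 129.1]
tcp_rot: [3.141, 0.001, -3.141]
wrist_force: [-0.7, 0.7, 4.2]
grip_width: 15.5
grasp_force: 25.0
```

```bash
python3 look.py w8
```

```text
[659.3 -71.  129.1] [ 3.141e+00  1.000e-03 -3.141e+00] [-0.69  0.68  4.23]
```

View pics/w8c.png

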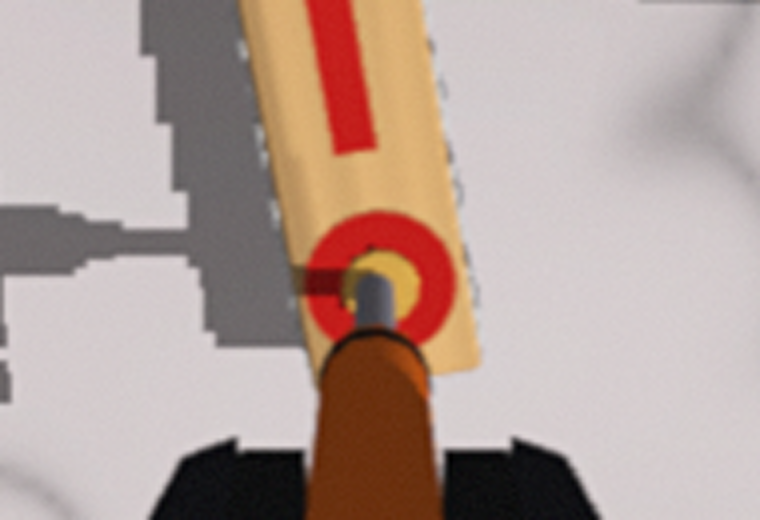

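The tip sits on the red stud, about 2 mm off centre with about 3 N, held for over 1 s. Next is black.

Request:
move_arm(targets=[{"travel": [0,0,15],"rot": [0,0,0]},{"travel": [0,0,56],"rot": [0,0,0]},{"travel": [1,35,56],"rot": [0,0,0]},{"travel": [3,80,56],"rot": [0,0,0]},{"travel": [5,125,56],"rot": [0,0,0]},{"travel": [7,165,56],"rot": [0,0,0]},{"travel": [7,184,56],"rot": [0,0,0]},{"travel": [7,184,56],"rot": [0,0,0]},{"travel": [7,184,56],"rot": [0,0,0]},{"travel": [7,184,56],"rot": [0,0,0]}])

```text
time_s: 16.3
ee_pos: [666.1, 111.2, 184.6]
tcp_rot: [-3.141, -0.0, 3.141]
wrist_force: [-0.0, -0.6, -1.1]
grip_width: 15.3
grasp_force: 25.0
```

```bash
python3 brass.py 31
```

```text
ee [666.1 111.2 184.6] F [-0.  -0.6 -1.1] exp [324. 182.] tip [324. 197.]
879 [39 68] [321.4 144.7] world [636.6 109.1  31. ] shift [-32.5  -2.1]
242 [11 51] [256.5 315.7] world [805.6  44.4  31. ] shift [136.5 -66.8]
191 [16 15] [324.6 182.2] world [669.5 111.9  31. ] shift [0.4 0.7]
106 [20 16] [336.6 195.8] world [681.9 122.5  31. ] shift [12.8 11.3]
```

Request:
move_arm(targets=[{"travel": [0.5,0.5,-20],"rot": [0,0,0]},{"travel": [0.5,0.5,-38],"rot": [0,0,0]},{"travel": [0.5,0.5,-46],"rot": [0,0,0]},{"travel": [0.5,0.5,-50],"rot": [0,0,0]},{"travel": [0.5,0.5,-52],"rot": [0,0,0]},{"travel": [0.5,0.5,-52],"rot": [0,0,0]}])

```text
time_s: 16.95
ee_pos: [667.0, 113.1, 133.5]
tcp_rot: [3.142, 0.001, -3.141]
wrist_force: [-1.3, -1.5, 1.2]
grip_width: 15.2
grasp_force: 25.0
```

Request:
move_arm(targets=[{"travel": [0,0,0],"rot": [0,0,0]},{"travel": [0,0,0],"rot": [0,0,0]},{"travel": [0,0,0],"rot": [0,0,0]},{"travel": [0,0,0],"rot": [0,0,0]},{"travel": [0,0,0],"rot": [0,0,0]},{"travel": [0,0,0],"rot": [0,0,0]},{"travel": [0,0,0],"rot": [0,0,0]},{"travel": [0,0,0],"rot": [0,0,0]},{"travel": [0,0,0],"rot": [0,0,0]},{"travel": [0,0,0],"rot": [0,0,0]},{"travel": [0,0,0],"rot": [0,0,0]}])

```text
time_s: 18.05
ee_pos: [666.6, 113.5, 132.7]
tcp_rot: [3.141, 0.0, -3.141]
wrist_force: [0.4, -0.9, 1.3]
grip_width: 15.3
grasp_force: 25.0
```

```bash
python3 look.py w9
```

```text
[666.6 113.5 132.7] [ 3.141  0.    -3.141] [ 0.37 -0.9   1.28]
```

View pics/w9c.png

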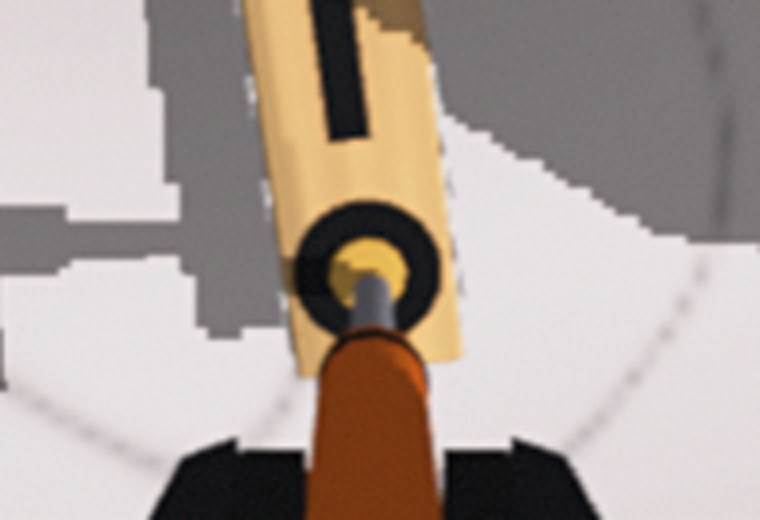

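The tip sits centred on the black stud and was held for over 1 s. Next is green.

Request:
move_arm(targets=[{"travel": [0,0,15],"rot": [0,0,0]},{"travel": [0,0,54],"rot": [0,0,0]},{"travel": [-35,-2,54],"rot": [0,0,0]},{"travel": [-80,-2,54],"rot": [0,0,0]},{"travel": [-120,-2,54],"rot": [0,0,0]},{"travel": [-150,-2.5,54],"rot": [0,0,0]},{"travel": [-165,-2.5,54],"rot": [0,0,0]},{"travel": [-165,-2.5,54],"rot": [0,0,0]},{"travel": [-165,-2.5,54],"rot": [0,0,0]},{"travel": [-165,-2.5,54],"rot": [0,0,0]}])

```text
time_s: 19.1
ee_pos: [502.7, 111.0, 187.2]
tcp_rot: [3.141, 0.001, -3.141]
wrist_force: [0.4, 0.1, -0.7]
grip_width: 15.4
grasp_force: 25.0
```

```bash
python3 brass.py 31
```

```text
ee [502.7 111.  187.2] F [ 0.4  0.1 -0.7] exp [324. 181.] tip [324. 197.]
181 [16 15] [323.2 179.8] world [504.7 110.6  31. ] shift [-0.9 -0.4]
173 [11 47] [256.  317.6] world [646.7  43.3  31. ] shift [141.  -67.7]
78 [27 35] [302.6 141.7] world [471.2  93.   31. ] shift [-34.4 -18.1]
31 [16 18] [331.4 191.6] world [515.5 117.9  31. ] shift [9.8 6.9]
```

Request:
move_arm(targets=[{"travel": [-1,-0.5,-20],"rot": [0,0,0]},{"travel": [-1,-0.5,-40],"rot": [0,0,0]},{"travel": [-1,-0.5,-48],"rot": [0,0,0]},{"travel": [-1,-0.5,-52],"rot": [0,0,0]},{"travel": [-1,-0.5,-54.5],"rot": [0,0,0]},{"travel": [-1,-0.5,-54.5],"rot": [0,0,0]}])

```text
time_s: 19.75
ee_pos: [500.9, 110.5, 132.6]
tcp_rot: [3.141, 0.001, -3.141]
wrist_force: [-1.1, -0.3, -0.3]
grip_width: 15.0
grasp_force: 25.0
```

Request:
move_arm(targets=[{"travel": [0,0,0],"rot": [0,0,0]},{"travel": [0,0,0],"rot": [0,0,0]},{"travel": [0,0,0],"rot": [0,0,0]},{"travel": [0,0,0],"rot": [0,0,0]},{"travel": [0,0,0],"rot": [0,0,0]},{"travel": [0,0,0],"rot": [0,0,0]},{"travel": [0,0,0],"rot": [0,0,0]},{"travel": [0,0,0],"rot": [0,0,0]},{"travel": [0,0,0],"rot": [0,0,0]},{"travel": [0,0,0],"rot": [0,0,0]},{"travel": [0,0,0],"rot": [0,0,0]}])

```text
time_s: 20.85
ee_pos: [500.6, 110.5, 132.3]
tcp_rot: [3.141, 0.0, -3.141]
wrist_force: [0.8, 0.3, 1.9]
grip_width: 15.1
grasp_force: 25.0
```

```bash
python3 brass.py 31; python3 - <<'E'
from h import *
F=[]
for i in range(5): grab_frame('side'); o=readout.get_obs();F.append(np.r_[o['wrist_force'],o['ee_pos']])
print(np.round(np.mean(F,0),1))
E
```

```text
ee [500.6 110.5 132.3] F [0.8 0.3 1.9] exp [324. 199.] tip [324. 197.]
176 [10 49] [255.8 319.1] world [606.8  54.9  31. ] shift [103.2 -55.7]
114 [15  9] [325.2 378.5] world [667.8 112.   31. ] shift [164.2   1.5]
111 [16 16] [327.3 197.5] world [502.5 113.1  31. ] shift [-1.   2.6]
50 [15 35] [339.1 197.6] world [502.6 121.7  31. ] shift [-1.  11.2]
42 [20 16] [304.6 166.6] world [479.6  96.8  31. ] shift [-24.  -13.8]
[-0.000e+00 -4.000e-01  1.300e+00  5.006e+02  1.105e+02  1.322e+02]
```

Green is pressed with about 2 N and was held for over 1 s. Next is blue.

Request:
move_arm(targets=[{"travel": [0,0,15],"rot": [0,0,0]},{"travel": [0,0,54],"rot": [0,0,0]},{"travel": [-5,-35,54],"rot": [0,0,0]},{"travel": [-12,-80,54],"rot": [0,0,0]},{"travel": [-20,-125,54],"rot": [0,0,0]},{"travel": [-25,-158,54],"rot": [0,0,0]},{"travel": [-27,-174,54],"rot": [0,0,0]},{"travel": [-27,-174,54],"rot": [0,0,0]},{"travel": [-27,-174,54],"rot": [0,0,0]},{"travel": [-27,-174,54],"rot": [0,0,0]}])

```text
time_s: 22.15
ee_pos: [473.5, -62.5, 186.0]
tcp_rot: [3.141, -0.0, -3.14]
wrist_force: [0.5, -0.6, -1.1]
grip_width: 14.8
grasp_force: 25.0
```

```bash
python3 brass.py 31
```

```text
ee [473.5 -62.5 186. ] F [ 0.5 -0.6 -1.1] exp [324. 181.] tip [324. 197.]
157 [15 14] [321.1 179.4] world [474.7 -64.7  31. ] shift [-1.8 -2.1]
122 [ 5 40] [254.3 326. ] world [ 626.2 -131.9   31. ] shift [149.8 -69.4]
95 [12 10] [315.6 356.3] world [663.2 -70.3  31. ] shift [186.8  -7.8]
```

Request:
move_arm(targets=[{"travel": [-1.5,-2,-20],"rot": [0,0,0]},{"travel": [-1.5,-2,-39],"rot": [0,0,0]},{"travel": [-1.5,-2,-47],"rot": [0,0,0]},{"travel": [-1.5,-2,-51],"rot": [0,0,0]},{"travel": [-1.5,-2,-53.5],"rot": [0,0,0]},{"travel": [-1.5,-2,-53.5],"rot": [0,0,0]}])

```text
time_s: 22.8
ee_pos: [472.3, -65.3, 133.1]
tcp_rot: [3.141, 0.001, -3.141]
wrist_force: [-0.7, 1.1, 0.7]
grip_width: 15.6
grasp_force: 25.0
```

Request:
move_arm(targets=[{"travel": [0,0,0],"rot": [0,0,0]},{"travel": [0,0,0],"rot": [0,0,0]},{"travel": [0,0,0],"rot": [0,0,0]},{"travel": [0,0,0],"rot": [0,0,0]},{"travel": [0,0,0],"rot": [0,0,0]},{"travel": [0,0,0],"rot": [0,0,0]},{"travel": [0,0,0],"rot": [0,0,0]},{"travel": [0,0,0],"rot": [0,0,0]},{"travel": [0,0,0],"rot": [0,0,0]},{"travel": [0,0,0],"rot": [0,0,0]},{"travel": [0,0,0],"rot": [0,0,0]}])

```text
time_s: 23.9
ee_pos: [472.1, -65.5, 132.7]
tcp_rot: [3.141, 0.0, -3.141]
wrist_force: [-0.1, 0.3, 1.1]
grip_width: 15.2
grasp_force: 25.0
```

```bash
cat > press.py <<'E'
from h import *
F=[]
for i in range(5): grab_frame('side'); o=readout.get_obs();F.append(np.r_[o['wrist_force'],o['ee_pos']])
print(np.round(np.mean(F,0),1))
E
python3 brass.py 31; python3 press.py
```

```text
ee [472.1 -65.5 132.7] F [-0.1  0.3  1.1] exp [324. 199.] tip [324. 197.]
151 [ 9 47] [254.9 323.3] world [ 582.7 -122.3   31. ] shift [107.7 -56.8]
130 [16 16] [327.1 195.7] world [472.9 -63.1  31. ] shift [-2.2  2.4]
[ 3.000e-01  4.000e-01  1.100e+00  4.721e+02 -6.550e+01  1.327e+02]
```

Blue is pressed and was held. Next is white.

Request:
move_arm(targets=[{"travel": [0,0,15],"rot": [0,0,0]},{"travel": [0,0,54],"rot": [0,0,0]},{"travel": [30,16,54],"rot": [0,0,0]},{"travel": [70,38,54],"rot": [0,0,0]},{"travel": [105,57,54],"rot": [0,0,0]},{"travel": [116,63,54],"rot": [0,0,0]},{"travel": [116,63,54],"rot": [0,0,0]},{"travel": [116,63,54],"rot": [0,0,0]},{"travel": [116,63,54],"rot": [0,0,0]}])

```text
time_s: 25.1
ee_pos: [586.7, -3.1, 186.3]
tcp_rot: [3.141, -0.001, 3.141]
wrist_force: [0.1, 0.2, -0.6]
grip_width: 15.4
grasp_force: 25.0
```

```bash
python3 brass.py 31
```

```text
ee [586.7  -3.1 186.3] F [ 0.1  0.2 -0.6] exp [324. 181.] tip [324. 198.]
175 [10 50] [255.5 319.8] world [732.  -71.3  31. ] shift [142.3 -68.2]
167 [15 15] [323.2 183.1] world [591.2  -3.5  31. ] shift [ 1.5 -0.4]
63 [ 7 11] [255.5 257.1] world [662.9 -67.3  31. ] shift [ 73.2 -64.1]
20 [ 7 12] [355.4 123. ] world [539.   23.6  31. ] shift [-50.7  26.7]
19 [ 2 11] [253.4  42.2] world [475.4 -59.2  31. ] shift [-114.3  -56.1]
```

Request:
move_arm(targets=[{"travel": [1.5,-0.5,-20],"rot": [0,0,0]},{"travel": [1.5,-0.5,-39],"rot": [0,0,0]},{"travel": [1.5,-0.5,-47],"rot": [0,0,0]},{"travel": [1.5,-0.5,-51],"rot": [0,0,0]},{"travel": [1.5,-0.5,-54],"rot": [0,0,0]},{"travel": [1.5,-0.5,-54],"rot": [0,0,0]}])

```text
time_s: 25.75
ee_pos: [589.7, -3.2, 133.3]
tcp_rot: [3.142, 0.001, -3.141]
wrist_force: [-1.0, 0.2, 0.9]
grip_width: 15.1
grasp_force: 25.0
```

Request:
move_arm(targets=[{"travel": [0,0,0],"rot": [0,0,0]},{"travel": [0,0,0],"rot": [0,0,0]},{"travel": [0,0,0],"rot": [0,0,0]},{"travel": [0,0,0],"rot": [0,0,0]},{"travel": [0,0,0],"rot": [0,0,0]},{"travel": [0,0,0],"rot": [0,0,0]},{"travel": [0,0,0],"rot": [0,0,0]},{"travel": [0,0,0],"rot": [0,0,0]},{"travel": [0,0,0],"rot": [0,0,0]},{"travel": [0,0,0],"rot": [0,0,0]},{"travel": [0,0,0],"rot": [0,0,0]}])

```text
time_s: 26.85
ee_pos: [589.6, -3.0, 132.8]
tcp_rot: [3.141, 0.0, -3.141]
wrist_force: [-0.1, 0.0, 0.4]
grip_width: 15.3
grasp_force: 25.0
```

```bash
python3 brass.py 31; python3 press.py
```

```text
ee [589.6  -3.  132.8] F [-0.1  0.   0.4] exp [324. 199.] tip [324. 197.]
177 [10 50] [255.6 319.4] world [696.4 -59.   31. ] shift [103.8 -56. ]
131 [17 15] [324.8 194.2] world [589.2  -2.2  31. ] shift [-3.4  0.8]
[ 4.000e-01 -3.000e-01  1.600e+00  5.896e+02 -3.000e+00  1.327e+02]
```

White is pressed and was held. Now back to the zero pad.

Request:
move_arm(targets=[{"travel": [0,0,15],"rot": [0,0,0]},{"travel": [-10,0,60],"rot": [0,0,0]},{"travel": [-33,20,100],"rot": [0,0,0]},{"travel": [-33,60,130],"rot": [0,0,0]},{"travel": [-33,110,150],"rot": [0,0,0]},{"travel": [-33,160,150],"rot": [0,0,0]},{"travel": [-33,210,150],"rot": [0,0,0]},{"travel": [-33,260,150],"rot": [0,0,0]},{"travel": [-33,305,150],"rot": [0,0,0]},{"travel": [-33,340,140],"rot": [0,0,0]},{"travel": [-33,362,110],"rot": [0,0,0]},{"travel": [-33,362,80],"rot": [0,0,0]}])

```text
time_s: 28.35
ee_pos: [555.9, 362.7, 213.4]
tcp_rot: [3.139, 0.002, -3.137]
wrist_force: [-0.9, -1.3, -1.6]
grip_width: 15.2
grasp_force: 25.0
```

Request:
move_arm(targets=[{"travel": [0,0,0],"rot": [0,0,0]},{"travel": [0,0,0],"rot": [0,0,0]},{"travel": [0,0,0],"rot": [0,0,0]},{"travel": [0,0,0],"rot": [0,0,0]}])

```text
time_s: 28.75
ee_pos: [557.8, 358.9, 215.3]
tcp_rot: [3.14, 0.004, 3.141]
wrist_force: [-0.4, 0.2, 0.2]
grip_width: 15.0
grasp_force: 25.0
```

```bash
python3 brass.py 30
```

```text
ee [557.8 358.9 215.3] F [-0.4  0.2  0.2] exp [323. 173.] tip [324. 197.]
223 [11 53] [256.  318.8] world [724.7 284.7  30. ] shift [163.9 -74.2]
154 [14 13] [322.6 172. ] world [559.6 358.2  30. ] shift [-1.1 -0.7]
```

Request:
move_arm(targets=[{"travel": [-1,-0.5,-30],"rot": [0,0,0]},{"travel": [-1,-0.5,-60],"rot": [0,0,0]},{"travel": [-1,-0.5,-75],"rot": [0,0,0]},{"travel": [-1,-0.5,-80],"rot": [0,0,0]},{"travel": [-1,-0.5,-83],"rot": [0,0,0]},{"travel": [-1,-0.5,-84.5],"rot": [0,0,0]},{"travel": [-1,-0.5,-84.5],"rot": [0,0,0]}])

```text
time_s: 29.5
ee_pos: [556.3, 358.8, 129.6]
tcp_rot: [3.141, 0.002, -3.141]
wrist_force: [-1.0, -1.0, 1.6]
grip_width: 15.0
grasp_force: 25.0
```

Request:
move_arm(targets=[{"travel": [0,0,0],"rot": [0,0,0]},{"travel": [0,0,0],"rot": [0,0,0]},{"travel": [0,0,0],"rot": [0,0,0]},{"travel": [0,0,0],"rot": [0,0,0]},{"travel": [0,0,0],"rot": [0,0,0]},{"travel": [0,0,0],"rot": [0,0,0]},{"travel": [0,0,0],"rot": [0,0,0]},{"travel": [0,0,0],"rot": [0,0,0]},{"travel": [0,0,0],"rot": [0,0,0]},{"travel": [0,0,0],"rot": [0,0,0]},{"travel": [0,0,0],"rot": [0,0,0]}])

```text
time_s: 30.6
ee_pos: [555.7, 358.6, 128.3]
tcp_rot: [3.141, 0.0, -3.141]
wrist_force: [0.8, -0.1, 3.5]
grip_width: 15.3
grasp_force: 25.0
```

```bash
python3 brass.py 30; python3 press.py; python3 - <<'E'
from h import *
# tester frame from pad; shell edge; canister
for n in ['top','side']:
    grab_frame(n)
    for t in ['canister','canister_in']: print(n,t,[(np.round(x['centre'],1).tolist(),round(x['p'],2)) for x in spotter.find_in(n,t)[:2]])
im=grab_frame('top');cv2.imwrite('pics/t10.png',im)
s=cv2.imread('pics/side0.png');a=cv2.imread('pics/top0.png')
H=np.zeros((600,800,3),np.uint8);H[:400,:480]=cv2.resize(a[220:300,425:521],None,fx=5,fy=5,interpolation=cv2.INTER_CUBIC);H[:480,480:800]=cv2.resize(s[120:216,240:304],None,fx=5,fy=5,interpolation=cv2.INTER_CUBIC)
cv2.imwrite('pics/z10.png',H)
E
```

```text
ee [555.7 358.6 128.3] F [ 0.8 -0.1  3.5] exp [324. 200.] tip [324. 197.]
196 [10 48] [255.8 317.5] world [658.2 303.7  30. ] shift [ 99.6 -54.9]
106 [15 16] [326.9 197.9] world [557.1 360.8  30. ] shift [-1.6  2.3]
[ 6.000e-01 -1.000e-01  3.200e+00  5.556e+02  3.586e+02  1.283e+02]
top canister [([256.7, 463.5], 0.65)]
top canister_in [([259.8, 463.4], 0.88)]
side canister [([326.5, 399.4], 0.98)]
side canister_in [([328.0, 397.0], 0.73), ([173.1, 278.6], 0.31)]
```

View pics/z10.png

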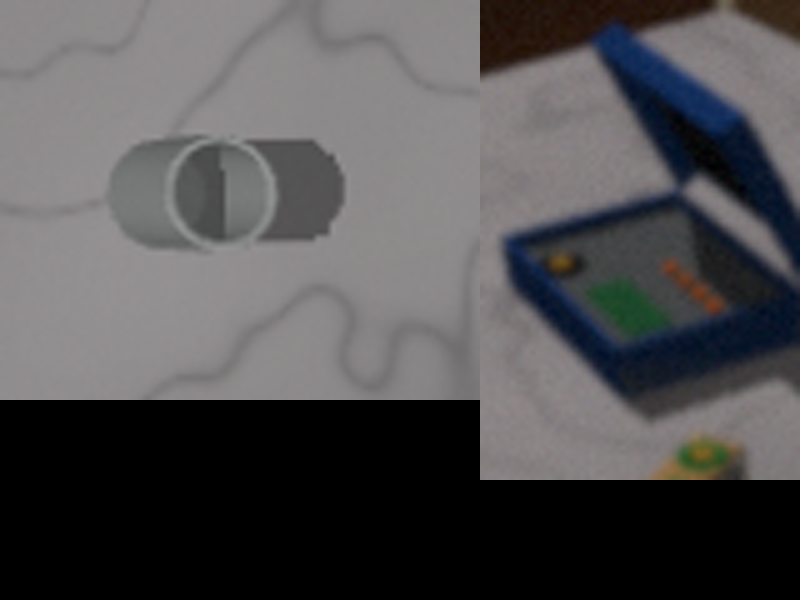

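The second pad touch held with about 3 N. The canister rim is centred at top-view pixel (469.2,258.4) and the shell is open toward the robot. Next I carry the probe to the canister.

Request:
move_arm(targets=[{"travel": [0,0,15],"rot": [0,0,0]},{"travel": [0,0,60],"rot": [0,0,0]},{"travel": [-10,-10,105],"rot": [0,0,0]},{"travel": [-20,-40,140],"rot": [0,0,0]},{"travel": [-120,-712,150],"rot": [0,0,0]},{"travel": [-120,-712,150],"rot": [0,0,0]},{"travel": [-120,-712,150],"rot": [0,0,0]},{"travel": [-120,-712,150],"rot": [0,0,0]},{"travel": [-120,-712,150],"rot": [0,0,0]},{"travel": [-120,-712,150],"rot": [0,0,0]},{"travel": [-120,-712,150],"rot": [0,0,0]},{"travel": [-120,-712,150],"rot": [0,0,0]}])

```text
time_s: 32.45
ee_pos: [475.3, -78.5, 274.4]
tcp_rot: [3.141, -0.001, -3.141]
wrist_force: [1.3, 0.1, -1.0]
grip_width: 15.2
grasp_force: 25.0
```

```bash
python3 -c "
from h import *
print(readout.get_obs()['ee_pos'],at_z('top',[[469.2,258.4]],90))
go([434,-354,278],tool([0,0,-1],0))"
```

```text
[475.33907982 -78.54771381 274.44354619] [[ 436.9812004  -354.50663547   90.        ]]
travel [-41.3, -275.5, 3.6] rot [-0.0007, -0.0006, -0.0009]
```

Request:
move_arm(targets=[{"travel": [-41,-260,4],"rot": [0,0,0]},{"travel": [-41,-260,4],"rot": [0,0,0]},{"travel": [-41,-260,4],"rot": [0,0,0]},{"travel": [-41,-260,4],"rot": [0,0,0]},{"travel": [-41,-260,4],"rot": [0,0,0]},{"travel": [-41,-260,4],"rot": [0,0,0]},{"travel": [-41,-260,4],"rot": [0,0,0]},{"travel": [-41,-260,4],"rot": [0,0,0]},{"travel": [-41,-260,4],"rot": [0,0,0]},{"travel": [-41,-260,4],"rot": [0,0,0]},{"travel": [-41,-260,4],"rot": [0,0,0]},{"travel": [-41,-260,4],"rot": [0,0,0]}])

```text
time_s: 33.65
ee_pos: [436.0, -336.3, 278.3]
tcp_rot: [3.141, 0.0, -3.14]
wrist_force: [0.1, -0.5, -0.6]
grip_width: 15.4
grasp_force: 25.0
```

```bash
python3 - <<'E'
from h import *
o=readout.get_obs();e=o['ee_pos'];C=cam('wrist');im=grab_frame('wrist');print(np.round(e,1))
a=np.linspace(0,2*np.pi,40)
for c,col in (((437,-354.5),(0,255,0)),):
    for r,z in ((28,90),(24,90)):
        P=np.c_[c[0]+r*np.cos(a),c[1]+r*np.sin(a),0*a+z]
        for u,v in proj('wrist',P,C): cv2.circle(im,(int(round(u)),int(round(v))),0,col,-1)
u,v=proj('wrist',[[437,-354.5,90]],C)[0].astype(int);print(u,v)
cv2.imwrite('pics/z11.png',cv2.resize(im[max(0,v-75):v+75,u-80:u+80],None,fx=4,fy=4,interpolation=cv2.INTER_NEAREST))
E
```

```text
[ 436.  -336.3  278.3]
304 171
```

View pics/z11.png

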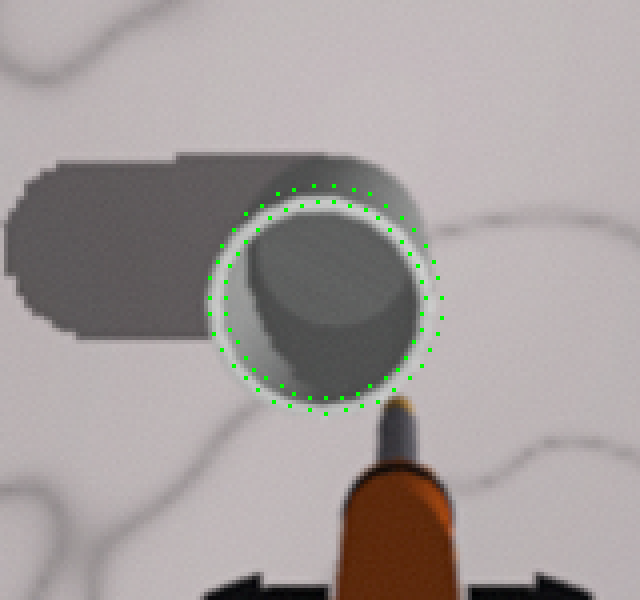

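The rim centre is 5 px left and 7 px below the drawn prediction, so the canister is at about (438.7,-355.7). I descend in two stages.

Request:
move_arm(targets=[{"travel": [-0.5,-19,0],"rot": [0,0,0]},{"travel": [-0.5,-19,0],"rot": [0,0,0]},{"travel": [-0.5,-19,-30],"rot": [0,0,0]},{"travel": [-0.5,-19,-50],"rot": [0,0,0]},{"travel": [-0.5,-19,-50],"rot": [0,0,0]},{"travel": [-0.5,-19,-50],"rot": [0,0,0]}])

```text
time_s: 34.3
ee_pos: [435.0, -356.3, 228.2]
tcp_rot: [3.141, -0.0, -3.142]
wrist_force: [0.9, -0.7, -1.0]
grip_width: 15.2
grasp_force: 25.0
```

```bash
python3 - <<'E'
from h import *
o=readout.get_obs();e=o['ee_pos'];print(np.round(e,1)); print(np.array([435.5,-355.5,109.5])-e)
E
```

```text
[ 435.  -356.3  228.2]
[   0.46500958    0.80800194 -118.74088653]
```

Request:
move_arm(targets=[{"travel": [0,0.5,-30],"rot": [0,0,0]},{"travel": [0,0.5,-60],"rot": [0,0,0]},{"travel": [0,0.5,-90],"rot": [0,0,0]},{"travel": [0,0.5,-108],"rot": [0,0,0]},{"travel": [0,0.5,-114],"rot": [0,0,0]},{"travel": [0,0.5,-117],"rot": [0,0,0]},{"travel": [0,0.5,-119],"rot": [0,0,0]},{"travel": [0,0.5,-119],"rot": [0,0,0]},{"travel": [0,0.5,-119],"rot": [0,0,0]},{"travel": [0,0.5,-119],"rot": [0,0,0]}])

```text
time_s: 35.3
ee_pos: [435.6, -356.2, 110.1]
tcp_rot: [-3.14, 0.001, -3.141]
wrist_force: [0.9, 0.1, 0.8]
grip_width: 15.2
grasp_force: 25.0
```

```bash
python3 press.py
```

```text
[ 5.000e-01 -4.000e-01  3.000e-01  4.354e+02 -3.559e+02  1.096e+02]
```

The tip is on the canister floor with about 1 N, so I release.

Request:
move_arm(targets=[{"travel": [0,0,0],"rot": [0,0,0]},{"travel": [0,0,0],"rot": [0,0,0]},{"travel": [0,0,0],"rot": [0,0,0]},{"travel": [0,0,0],"rot": [0,0,0]},{"travel": [0,0,0],"rot": [0,0,0]},{"travel": [0,0,0],"rot": [0,0,0]},{"travel": [0,0,0],"rot": [0,0,0]},{"travel": [0,0,0],"rot": [0,0,0]},{"travel": [0,0,0],"rot": [0,0,0]},{"travel": [0,0,0],"rot": [0,0,0]}], hand=0.85)

```text
time_s: 36.55
ee_pos: [435.1, -355.6, 109.1]
tcp_rot: [3.141, 0.0, -3.141]
wrist_force: [0.2, 0.4, -0.9]
grip_width: 75.2
grasp_force: 0.0
```

Request:
move_arm(targets=[{"travel": [0,0,15],"rot": [0,0,0]},{"travel": [0,0,35],"rot": [0,0,0]},{"travel": [0,0,60],"rot": [0,0,0]},{"travel": [0,0,100],"rot": [0,0,0]},{"travel": [0,0,140],"rot": [0,0,0]},{"travel": [0,0,180],"rot": [0,0,0]},{"travel": [0,0,180],"rot": [0,0,0]},{"travel": [0,0,180],"rot": [0,0,0]}])

```text
time_s: 37.35
ee_pos: [435.5, -356.0, 291.1]
tcp_rot: [-3.139, 0.002, -3.141]
wrist_force: [-0.8, -0.7, -0.7]
grip_width: 75.1
grasp_force: 0.0
```

```bash
python3 - <<'E'
from h import *
print(readout.get_obs()['ee_pos'])
# orange handle blob + canister in side, top
for n in ['side','top','wrist']:
    im=grab_frame(n);cv2.imwrite(f'pics/{n}12.png',im);hsv=cv2.cvtColor(im,cv2.COLOR_BGR2HSV)
    m=cv2.inRange(hsv,(3,170,90),(16,255,255)); u,v=proj(n,[[438,-355.5,100]])[0].astype(int);print(n,u,v)
    q=np.zeros_like(m);q[max(0,v-80):v+60,u-60:u+60]=255;m&=q;ys,xs=np.nonzero(m);print(len(xs),xs.min() if len(xs) else 0,xs.max() if len(xs) else 0,ys.min() if len(ys) else 0,ys.max() if len(ys) else 0,[(xs[ys==y].mean().round(1),y) for y in np.unique(ys)[::6]])
    print('upright expectation',proj(n,[[438,-355.5,4+s] for s in (90,150)]).round(1).tolist())
    print([(np.round(x['centre']).tolist(),round(x['p'],2)) for x in spotter.find_in(n,'canister')[:2]])
E
```

```text
[ 435.51767035 -355.95601386  291.13896805]
side 401 306
63 361 397 226 304 [(np.float64(363.5), np.int64(226)), (np.float64(393.5), np.int64(294))]
upright expectation [[401.5, 308.6], [405.3, 283.1]]
[([331.0, 401.0], 0.62)]
top 471 257
0 0 0 0 0 []
upright expectation [[470.2, 258.0], [480.1, 257.6]]
[([291.0, 406.0], 0.72), ([256.0, 464.0], 0.66)]
wrist 322 174
277 312 330 148 165 [(np.float64(321.0), np.int64(148)), (np.float64(321.0), np.int64(154)), (np.float64(321.0), np.int64(160))]
upright expectation [[322.6, 172.7], [322.7, 188.3]]
[([170.0, 325.0], 0.83), ([287.0, 399.0], 0.51)]
```

The probe stands in the canister, leaning slightly toward -x. By geometry the lean can be at most 0.40 rad. Now for the shell: I estimate its angle and plan the push.

```bash
python3 - <<'E'
from h import *
Rz=Rn.from_euler('z',-0.087); O=np.array([560,359,0])-Rz.apply([-42,45,0]);print('origin',O)
P=lambda th,r,k=22,y=0: Rz.apply([65-r*np.cos(th)+k*np.sin(th),y,36+r*np.sin(th)+k*np.cos(th)])+O
print('target top (186.9,172.5); corners L(148.7,168) R(225,177); side corners edge outer (359,~126)/(382?)')
for th in (1.0,1.05,1.1,1.15,1.2,1.25,1.3): print(th,proj('top',[P(th,130),P(th,130,22,90),P(th,130,22,-90)]).round(1).tolist(),proj('side',[P(th,130,22,90),P(th,130,22,-90)]).round(1).tolist(),P(th,130).round())
# lean of probe
f=cam('wrist');p=at_z('wrist',[[321,155]],148);print('handle top approx',p)
print(readout.get_obs()['ee_pos'])
E
```

```text
origin [597.93108814 310.52080289   0.        ]
target top (186.9,172.5); corners L(148.7,168) R(225,177); side corners edge outer (359,~126)/(382?)
1.0 [[185.1, 178.9], [146.4, 175.3], [224.4, 182.6]] [[261.8, 126.4], [289.1, 144.7]] [611. 309. 157.]
1.05 [[185.1, 176.0], [146.4, 172.5], [224.6, 179.7]] [[263.5, 125.3], [290.9, 143.4]] [617. 309. 160.]
1.1 [[185.3, 173.1], [146.5, 169.6], [224.7, 176.8]] [[265.2, 124.2], [292.8, 142.2]] [623. 308. 162.]
1.15 [[185.4, 170.2], [146.7, 166.7], [224.9, 173.9]] [[266.9, 123.3], [294.7, 141.1]] [630. 308. 164.]
1.2 [[185.6, 167.3], [146.8, 163.7], [225.2, 170.9]] [[268.6, 122.4], [296.6, 140.1]] [636. 307. 165.]
1.25 [[185.9, 164.3], [147.1, 160.8], [225.4, 168.0]] [[270.4, 121.7], [298.5, 139.2]] [643. 307. 166.]
1.3 [[186.2, 161.4], [147.4, 157.9], [225.7, 165.0]] [[272.2, 121.0], [300.4, 138.4]] [649. 306. 167.]
handle top approx [[ 411.58893821 -357.01703197  148.        ]]
[ 434.69643254 -355.06054454  287.6482168 ]
```

```bash
python3 - <<'E'
from h import *
Rz=Rn.from_euler('z',-0.087); O=np.array([597.9,310.5,0])
s=np.array([670,305,143.])
for th in (1.1,1.0,.9,.8,.7,.6,.5,.4,.3,.2,.1,.05,0,-.02):
    r=112;p=Rz.apply([65-r*np.cos(th)+22*np.sin(th)+9*np.sin(th),0,36+r*np.sin(th)+22*np.cos(th)])+O
    print(th,p.round(1).tolist(),(p-s).round(1).tolist())
go([670,305,290],tool([0,0,-1],0))
E
```

```text
1.1 [639.6, 306.9, 145.8] [-30.4, 1.9, 2.8]
1.0 [628.4, 307.8, 142.1] [-41.6, 2.8, -0.9]
0.9 [617.5, 308.8, 137.4] [-52.5, 3.8, -5.6]
0.8 [607.1, 309.7, 131.7] [-62.9, 4.7, -11.3]
0.7 [597.2, 310.6, 125.0] [-72.8, 5.6, -18.0]
0.6 [588.0, 311.4, 117.4] [-82.0, 6.4, -25.6]
0.5 [579.5, 312.1, 109.0] [-90.5, 7.1, -34.0]
0.4 [571.9, 312.8, 99.9] [-98.1, 7.8, -43.1]
0.3 [565.2, 313.4, 90.1] [-104.8, 8.4, -52.9]
0.2 [559.4, 313.9, 79.8] [-110.6, 8.9, -63.2]
0.1 [554.7, 314.3, 69.1] [-115.3, 9.3, -73.9]
0.05 [552.8, 314.4, 63.6] [-117.2, 9.4, -79.4]
0 [551.1, 314.6, 58.0] [-118.9, 9.6, -85.0]
-0.02 [550.5, 314.6, 55.8] [-119.5, 9.6, -87.2]
travel [235.3, 660.1, 2.4] rot [-0.0024, -0.0015, -0.0005]
```

Request:
move_arm(targets=[{"travel": [40,100,5],"rot": [0,0,0]},{"travel": [40,100,5],"rot": [0,0,0]},{"travel": [235,660,5],"rot": [0,0,0]},{"travel": [235,660,5],"rot": [0,0,0]},{"travel": [235,660,5],"rot": [0,0,0]},{"travel": [235,660,5],"rot": [0,0,0]},{"travel": [235,660,5],"rot": [0,0,0]},{"travel": [235,660,5],"rot": [0,0,0]},{"travel": [235,660,5],"rot": [0,0,0]},{"travel": [235,660,5],"rot": [0,0,0]},{"travel": [235,660,5],"rot": [0,0,0]},{"travel": [235,660,5],"rot": [0,0,0]}], hand=0)

```text
time_s: 38.85
ee_pos: [637.0, 211.4, 293.0]
tcp_rot: [3.142, -0.001, -3.141]
wrist_force: [1.2, -0.9, 0.6]
grip_width: 0.8
grasp_force: 0.0
```

Request:
move_arm(targets=[{"travel": [0,0,0],"rot": [0,0,0]},{"travel": [0,0,0],"rot": [0,0,0]}])

```text
time_s: 39.05
ee_pos: [636.4, 210.3, 292.3]
tcp_rot: [-3.141, -0.002, -3.139]
wrist_force: [0.0, -1.0, -0.6]
grip_width: 0.4
grasp_force: 0.0
```

```bash
python3 -c "
from h import *
go([670,305,290],tool([0,0,-1],0))"
```

```text
travel [33.6, 94.7, -2.3] rot [0.0005, -0.0025, -0.0029]
```

Request:
move_arm(targets=[{"travel": [34,95,0],"rot": [0,0,0]},{"travel": [34,95,0],"rot": [0,0,0]},{"travel": [34,95,0],"rot": [0,0,0]},{"travel": [34,95,-40],"rot": [0,0,0]},{"travel": [34,95,-80],"rot": [0,0,0]},{"travel": [34,95,-120],"rot": [0,0,0]},{"travel": [34,95,-149],"rot": [0,0,0]},{"travel": [34,95,-149],"rot": [0,0,0]},{"travel": [34,95,-149],"rot": [0,0,0]},{"travel": [34,95,-149],"rot": [0,0,0]}])

```text
time_s: 40.05
ee_pos: [672.7, 303.7, 148.3]
tcp_rot: [3.14, 0.004, 3.141]
wrist_force: [0.3, 0.4, -0.1]
grip_width: 0.6
grasp_force: 0.0
```

```bash
python3 -c "
from h import *
go([670,305,143],tool([0,0,-1],0)); print(readout.get_obs()['wrist_force'])"
```

```text
travel [-2.7, 1.3, -5.3] rot [-0.0013, 0.0044, 0.0004]
[ 0.30436292  0.41420226 -0.06719114]
```

Request:
move_arm(targets=[{"travel": [-18,2,-3],"rot": [0,0,0]},{"travel": [-33,3,-2.5],"rot": [0,0,0]},{"travel": [-39,3.5,-4],"rot": [0,0,0]},{"travel": [-44,4,-6],"rot": [0,0,0]},{"travel": [-50,4.5,-8.5],"rot": [0,0,0]},{"travel": [-55,5,-11],"rot": [0,0,0]},{"travel": [-60,5.5,-14],"rot": [0,0,0]},{"travel": [-65.5,6,-16.5],"rot": [0,0,0]},{"travel": [-65.5,6,-16.5],"rot": [0,0,0]}])

```text
time_s: 40.95
ee_pos: [604.2, 310.2, 127.5]
tcp_rot: [-3.141, -0.002, -3.141]
wrist_force: [-0.2, -0.5, -0.3]
grip_width: 0.3
grasp_force: 0.1
```

```bash
cat > sh.py <<'E'
from h import *
o=readout.get_obs();print(np.round(o['ee_pos'],1),np.round(o['wrist_force'],1))
im=grab_frame('top');cv2.imwrite('pics/tsh.png',im)
E
python3 sh.py;python3 press.py
```

```text
[604.2 310.2 127.5] [-0.2 -0.5 -0.3]
[-0.000e+00 -2.000e-01  5.000e-01  6.053e+02  3.102e+02  1.282e+02]
```

Request:
move_arm(targets=[{"travel": [-9,0.5,-4.5],"rot": [0,0,0]},{"travel": [-18,1.5,-12],"rot": [0,0,0]},{"travel": [-26.5,2,-20.5],"rot": [0,0,0]},{"travel": [-34,3,-29.5],"rot": [0,0,0]},{"travel": [-41,3.5,-39.5],"rot": [0,0,0]},{"travel": [-46.5,4,-49.5],"rot": [0,0,0]},{"travel": [-51,4,-60],"rot": [0,0,0]},{"travel": [-51,4,-60],"rot": [0,0,0]}])

```text
time_s: 42.05
ee_pos: [552.2, 313.8, 66.1]
tcp_rot: [-3.141, -0.004, -3.141]
wrist_force: [-0.2, -0.1, -0.4]
grip_width: 0.8
grasp_force: 0.0
```

```bash
python3 sh.py;python3 press.py
```

```text
[552.2 313.8  66.1] [-0.2 -0.1 -0.4]
[-1.000e-01  1.000e-01  5.000e-01  5.547e+02  3.143e+02  6.870e+01]
```

Request:
move_arm(targets=[{"travel": [-1,0,-3],"rot": [0,0,0]},{"travel": [-2,0,-6],"rot": [0,0,0]},{"travel": [-3,0,-9],"rot": [0,0,0]},{"travel": [-3.5,0,-10.5],"rot": [0,0,0]},{"travel": [-3.5,0,-11],"rot": [0,0,0]},{"travel": [-3.5,0,-11],"rot": [0,0,0]},{"travel": [-3.5,0,-11],"rot": [0,0,0]}])

```text
time_s: 43.05
ee_pos: [551.0, 314.2, 58.4]
tcp_rot: [3.141, 0.0, -3.141]
wrist_force: [-2.2, -1.9, 6.3]
grip_width: 0.9
grasp_force: 3.4
```

```bash
python3 press.py
```

```text
[ -2.3  -1.2   6.7 551.  314.2  58.4]
```

Request:
move_arm(targets=[{"travel": [0,0,-1],"rot": [0,0,0]},{"travel": [0,0,-2],"rot": [0,0,0]},{"travel": [0,0,-2],"rot": [0,0,0]},{"travel": [0,0,-2],"rot": [0,0,0]}])

```text
time_s: 43.7
ee_pos: [551.1, 314.3, 58.2]
tcp_rot: [-3.142, 0.0, -3.141]
wrist_force: [-8.6, -3.3, 18.2]
grip_width: 0.5
grasp_force: 9.6
```

```bash
python3 press.py
```

```text
[ -8.3  -4.1  19.3 551.1 314.3  58.2]
```

The shell is on its hard stop: 12 N more moved it only 0.2 mm, at z = 58. I retreat and check the final state.

Request:
move_arm(targets=[{"travel": [0,0,10],"rot": [0,0,0]},{"travel": [0,0,40],"rot": [0,0,0]},{"travel": [0,0,90],"rot": [0,0,0]},{"travel": [0,0,140],"rot": [0,0,0]},{"travel": [-50,-30,190],"rot": [0,0,0]},{"travel": [-100,-30,240],"rot": [0,0,0]},{"travel": [-100,-30,240],"rot": [0,0,0]},{"travel": [-100,-30,240],"rot": [0,0,0]},{"travel": [-100,-30,240],"rot": [0,0,0]}])

```text
time_s: 44.85
ee_pos: [451.0, 284.5, 296.7]
tcp_rot: [3.14, 0.003, -3.141]
wrist_force: [0.4, 0.5, 0.1]
grip_width: 0.6
grasp_force: 0.0
```

```bash
python3 - <<'E'
from h import *
Rz=Rn.from_euler('z',-0.087); O=np.array([597.9,310.5,0])
print('grip',readout.get_obs()['grasp_force'])
# closed shell: blue outline vs model silhouette in top
im=grab_frame('top');hsv=cv2.cvtColor(im,cv2.COLOR_BGR2HSV);blue=cv2.inRange(hsv,(105,100,40),(130,255,255))
best=[]
for th in (0,.03,.06,.1,.2):
    P=[[65-r*np.cos(th)+k*np.sin(th),y,36+r*np.sin(th)+k*np.cos(th)] for r in (0,130) for k in (0,22) for y in (-90,90)]+[[x,y,z] for x in (-65,65) for y in (-90,90) for z in (0,36)]
    q=proj('top',Rz.apply(P)+O).astype(np.float32)
    m=np.zeros_like(blue);cv2.fillConvexPoly(m,cv2.convexHull(q).round().astype(int),255)
    roi=np.zeros_like(blue);roi[140:240,130:260]=255;b=blue&roi
    print(th,'IoU',round(float((m&b).astype(bool).sum()/(m|b).astype(bool).sum()),3))
for n in ['top','side']:
    im=grab_frame(n);hsv=cv2.cvtColor(im,cv2.COLOR_BGR2HSV);m=cv2.inRange(hsv,(3,150,70),(16,255,255))
    u,v=proj(n,[[430,-355.5,110]])[0].astype(int);k=np.zeros_like(m);k[v-35:v+25,u-18:u+30]=255;ys,xs=np.nonzero(m&k)
    print(n,len(xs),xs.min(),xs.max(),ys.min(),ys.max(),xs.mean(),ys.mean())
    for t in (0,.2,.3,.4): print(t,proj(n,[[438+20*t*2-s*np.sin(t),-355.5,4+s*np.cos(t)] for s in (95,150)]).round(1).tolist())
    for t in ['canister','jar','key_cover','grille_clip','screw_top']: print(n,t,[(np.round(x['centre']).tolist(),round(x['p'],2)) for x in spotter.find_in(n,t)[:2]])
E
```

```text
grip 0.0
0 IoU 0.879
0.03 IoU 0.873
0.06 IoU 0.866
0.1 IoU 0.851
0.2 IoU 0.838
top 39 465 482 263 272 475.02564102564105 267.8974358974359
0 [[471.0, 257.9], [480.1, 257.6]]
0.2 [[470.9, 262.5], [480.0, 267.4]]
0.3 [[470.6, 264.7], [479.5, 272.1]]
0.4 [[470.1, 266.8], [478.8, 276.5]]
top canister [([256.0, 461.0], 0.95)]
top jar [([129.0, 343.0], 0.77), ([194.0, 199.0], 0.3)]
top key_cover [([132.0, 290.0], 0.85), ([255.0, 462.0], 0.55)]
top grille_clip [([132.0, 288.0], 0.63), ([288.0, 222.0], 0.55)]
top screw_top [([290.0, 406.0], 0.83), ([207.0, 318.0], 0.71)]
side 195 389 398 290 320 394.2205128205128 304.25128205128203
0 [[401.8, 306.6], [405.3, 283.1]]
0.2 [[397.4, 310.5], [396.0, 290.7]]
0.3 [[395.1, 313.0], [391.2, 295.5]]
0.4 [[393.0, 315.8], [386.6, 300.9]]
side canister [([329.0, 402.0], 0.81)]
side jar [([204.0, 398.0], 0.84)]
side key_cover [([195.0, 365.0], 0.53)]
side grille_clip [([215.0, 213.0], 0.6)]
side screw_top []
```

```bash
python3 -c "
from bench import workorder
print(workorder.sign_off())"
```

```text
the job is handed in; nothing more can be done
None
```

I touched the probe to the zero pad, red, black, green, blue, white and the zero pad again, then left it standing in the canister (about 0.25 rad lean) and closed the tester shell to its stop; the job is handed in, but sign-off returned no verdict, so I can't confirm the result.

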